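# Clamp, proof-pull and load a bath rack

## Task

Refit the bath rack: turn its clamp knob clockwise until it clicks over, then pull the sprung gauge handle out to the set pointer without over-pulling, hold it there for a good second and ease it back home rather than letting it snap. Then stand whichever toiletries are on the counter upright in the rack, one after another in pocket order: tall bottle in the pocket with one bar, square bottle in two, jar in three, can in four (a missing item leaves its pocket empty). Finally repeat the proof pull with the rack loaded, ease the gauge home and let go, leaving the mug, soap dish and brush alone.

Things in the scene. Friction and masses are not known exactly. Their poses are not given: they have to be found in the camera images.
- rack: grey four-pocket bath rack fixed to the counter, 326 mm long along its own y, 86 mm deep along x, walls 60 mm high. Origin under the centre of the pockets. A white ledge 26 mm wide (60 mm high) runs along its +x side, with 1, 2, 3 or 4 raised black bars beside the pockets. An aluminium clamp block is at its -y end and a pull gauge at its +y end.
- pocket1 (a point): centre of the floor of the one-bar pocket, 6 mm above the counter; pocket 74 x 74 mm inside, walls up to 54 mm above this point, axes as the rack; pockets are 80 mm apart, pocket one nearest the gauge
- pocket2 (a point): centre of the floor of the two-bar pocket, 6 mm above the counter; pocket 74 x 74 mm inside, walls up to 54 mm above this point, axes as the rack; pockets are 80 mm apart, pocket one nearest the gauge
- pocket3 (a point): centre of the floor of the three-bar pocket, 6 mm above the counter; pocket 74 x 74 mm inside, walls up to 54 mm above this point, axes as the rack; pockets are 80 mm apart, pocket one nearest the gauge
- pocket4 (a point): centre of the floor of the four-bar pocket, 6 mm above the counter; pocket 74 x 74 mm inside, walls up to 54 mm above this point, axes as the rack; pockets are 80 mm apart, pocket one nearest the gauge
- clamp (a joint): clamp knob angle, rad: 0 at rest, grows clockwise seen from above; a detent resists (about 0.25 N m at first) until 0.6 rad and then throws the knob over to its second rest and stop at 1.2 rad; let go before that, it falls back to 0
- clamp_grip (a point): on the vertical axis of the clamp knob, at the middle of its black bar, 76 mm above the counter; the bar is 66 mm long, 14 mm wide, 32 mm tall (top at 92 mm) and lies along the rack's x at angle 0
- gauge (a joint): how far the sprung gauge handle is pulled out along the rack's +y, m: 0 home, stop at 0.085; the spring pulls back with 3 N at home and 1.1 N more for each 10 mm
- gauge_grip (a point): grip point of the gauge handle, an upright black plate 62 mm along the rack's x, 14 mm thick along y, top 80 mm above the counter; the point is 64 mm above the counter in mid-thickness. A steel blade 22 mm wide, up to 24 mm above the counter, joins it to the housing, whose face is 45 mm behind the plate when home and which is 52 mm high.
- set (a joint): where the set pointer stands along the gauge, m, on the same scale as gauge: the pull is right when both are equal. It stays put.
- set_mark (a point): where the gauge_grip point is when the handle is at the set pointer: two dark upright pegs, 26 mm tall, either side of the handle's path with a dark line between them on the white bed; axes as the rack
- tall_bottle: white round bottle, 58 mm across and 125 mm tall, with a grey cap 36 mm across on top up to 150 mm, origin under its centre; weight low down; may be absent
- square_bottle: white square bottle, 54 x 54 mm and 112 mm tall, with a round grey cap 32 mm across on top up to 130 mm; origin under its centre, sides along its x and y; weight low down; may be absent
- jar: broad white jar, 62 mm across, with a grey screw lid 63 mm across from 79 to 105 mm height; origin under its centre; weight low down; may be absent
- can: round aluminium can, 54 mm across and 115 mm tall, with a white cap 46 mm across up to 135 mm; origin under its centre; weight low down; may be absent
- mug: white ceramic cup, 72 mm across, 95 mm tall, origin under its centre; leave alone
- soap_dish: white soap dish 90 x 130 mm with soap, 31 mm high, origin under its centre; leave alone
- brush: 200 mm flat dusting brush with a wooden handle, lying on the counter, origin at its underside; leave alone

How it is judged:
On the way, in this order (a step that is already met when the one before it is completed fails the run):
1. the clamp knob is turned clockwise past its click (value of joint clamp above 1 rad), for 0.2 s.
2. with the clamp clicked over, the gauge handle is held at the set pointer (within 5 mm) for 0.8 s, before loading (y of gauge_grip in the frame of set_mark between -0.005 and 0.005 m and value of joint clamp above 1 rad), for 0.8 s.
3. the gauge is back home (value of joint gauge below 0.004 m), for 0.2 s.
4. the tall bottle (if there is one) stands released in the one-bar pocket (horizontal distance between tall_bottle and pocket1 below 0.022 m and z of tall_bottle in the frame of pocket1 between -0.008 and 0.008 m and angle between tall_bottle's own z axis and vertical below 0.15 rad and contact force between the fingers and tall_bottle below 0.2 N and linear speed of tall_bottle below 0.05 m/s), for 0.2 s.
5. the square bottle (if there is one) stands released in the two-bar pocket (horizontal distance between square_bottle and pocket2 below 0.022 m and z of square_bottle in the frame of pocket2 between -0.008 and 0.008 m and angle between square_bottle's own z axis and vertical below 0.15 rad and contact force between the fingers and square_bottle below 0.2 N and linear speed of square_bottle below 0.05 m/s), for 0.2 s.
6. the jar (if there is one) stands released in the three-bar pocket (horizontal distance between jar and pocket3 below 0.022 m and z of jar in the frame of pocket3 between -0.008 and 0.008 m and angle between jar's own z axis and vertical below 0.15 rad and contact force between the fingers and jar below 0.2 N and linear speed of jar below 0.05 m/s), for 0.2 s.
7. the can (if there is one) stands released in the four-bar pocket (horizontal distance between can and pocket4 below 0.022 m and z of can in the frame of pocket4 between -0.008 and 0.008 m and angle between can's own z axis and vertical below 0.15 rad and contact force between the fingers and can below 0.2 N and linear speed of can below 0.05 m/s), for 0.2 s.
8. with the clamp clicked over, the gauge handle is held at the set pointer (within 5 mm) for 0.8 s, with the rack loaded (all of step 2), for 0.8 s.
At the end, for the whole second after the job is handed in: The clamp is past its click (over 1.0 rad), the gauge is home (under 4 mm), every toiletry that was present stands upright (within 0.15 rad) and at rest on the floor of its own pocket, within 22 mm of its centre (value of joint clamp above 1 rad and value of joint gauge below 0.004 m and horizontal distance between tall_bottle and pocket1 below 0.022 m and z of tall_bottle in the frame of pocket1 between -0.008 and 0.008 m and angle between each of tall_bottle, square_bottle, jar, can's own z axis and vertical below 0.15 rad and linear speed of each of tall_bottle, square_bottle, jar, can below 0.03 m/s and horizontal distance between square_bottle and pocket2 below 0.022 m and z of square_bottle in the frame of pocket2 between -0.008 and 0.008 m and horizontal distance between jar and pocket3 below 0.022 m and z of jar in the frame of pocket3 between -0.008 and 0.008 m and horizontal distance between can and pocket4 below 0.022 m and z of can in the frame of pocket4 between -0.008 and 0.008 m); the robot touches nothing.
It fails at once if the gauge is pulled more than 12 mm past the set pointer (y of gauge_grip in the frame of set_mark above 0.012 m).
It fails at once if the gauge snaps back (faster than 0.4 m/s) (velocity of joint gauge below -0.4 m/s).
It fails at once if the mug, soap dish or brush is moved more than 30 mm (distance of any of mug, soap_dish, brush from where it was at the start of the episode above 0.03 m).
Of tall_bottle, square_bottle, jar, can only 2 to 4 are there at a start; the rules pass over those that are not, and their reading is None.
At some moment in a run one of tall_bottle, square_bottle, jar, can may be knocked a few centimetres aside while the robot is not near it.
It also fails if it takes over 210 s, if anything falls off the work surface, if the arm or the gripper's body presses on something with over 40 N, if the wrist force passes 120 N, or if a joint passes its speed limit or range.

## Robot

A 7-joint arm with a two-finger parallel gripper is mounted at the origin on the work surface. World frame = base frame: x ahead of the robot, y to its left, z up, the work surface at z = 0. Lengths are in m, angles in rad, forces in N, time in s.
With the tool pointing down it reaches from about 0.425 to 0.925 m from the base axis. Payload 6.8 kg.
Tool frame: the origin (TCP) lies at the very end of the fingers, on their centre line; the grasp point (between the pads) lies bot.grip_depth behind it (bot.grip_depth is the distance from the TCP to the grasp point, in m); z points along the fingers, y is the line along which they close (so a half turn about z gives the same grasp; the last joint's range is limited). The gripper opens to 85 mm and grips with 20 to 120 N. Pads are 22 mm wide; open, the fingers measure 114 mm over their backs; the gripper's body (76 mm by 85 mm) begins 54 mm behind the grasp point. The pads swing forward as they close: fully open they stand 13 mm farther back than shut.
Start: joints at [-1.446, 0.477, 0.022, 1.555, -0.011, 1.109, -0.083], TCP at [0.156, 0.657, 0.231] pointing down, gripper open.
Joint ranges: [-2.96, 2.96], [-0.34, 2.1], [-1.41, 1.46], [0.24, 2.44], [-1.37, 4.51], [0.17, 1.92], [-2.96, 2.96]. Speed limits (rad/s): [2.39, 2.39, 3.14, 3.14, 3.14, 3.14, 3.14].

## Interface

Orientations are given as a unit quaternion [w, x, y, z].
In Python, from station import bot gives the robot as it stands.
- The arm moves only by the tool send_rows, never from a script. Its arguments are lists of equal length, an entry for each row: "slide": the shift along the tool's x, y, z in mm, a list of three; "roll": the turn about the tool's z in degrees; "claw": the opening, from 0 (shut) to 1 (fully open). A call has exactly 8 rows; each row is the pose to reach, as a shift and turn from the pose commanded when the call began, along the tool's axes at that moment; what a row does not reach only later rows make up. A row lasts 1/12 s, in which the tool goes at most 41.7 mm and 7.16 degrees, less where a joint would pass 70% of its speed; a pose out of reach is approached as far as the arm can. A call with a gripper value outside its range is refused whole. The fingers move at their own pace and stop on an object; "force" is the grip in N (left out, the last holds). Time passes only in rows, so rows that repeat a pose let the fingers close, or fill a call up. It gives the time, the measured TCP pose, the force, the opening and the grip force at its end, in the units of the state.
- bot.get_obs(): the state, without advancing time (a new reading comes with each control period).
- bot.read_camera(name): name is "scene" or "top"; returns the picture (384x512x3 uint8, red, green, blue); there is no depth.
- bot.camera_model(name): a dict with "camera_matrix" (3x3 intrinsics, pixels), "camera_from_world" (4x4, takes a point from world to camera coordinates). Camera axes: x right, y down, z forward; pixel columns grow to the right and rows downward; lengths in m; the calibration is good to about 2 mm. A picture is of the moment at which its call begins. camera_model takes no time and is no camera call.
- bot.hand_in(): hands the job in; it is judged then, once.
The state is a dict: "t": time; "q": joint angles; "joint_vel": joint speeds; "joint_torque": joint torques, N m; "eef_pos": TCP position; "tool_rot": TCP orientation; "contact_force": force on the tool from outside, world axes, zero at the start; "torque": the same for the moment, N m; "gripper_width": opening from 0.0 (shut) to 1.0 (fully open); "grasp_force": force on a finger pad.
Only numpy, scipy, OpenCV 4.12 (cv2) and the standard library are available. Lean on these libraries where they do the work, as an engineer would, in place of code of your own. Each camera call takes 0.05 s, during which the arm holds its last target. There are 200 camera calls.

## Working session

There is one attempt and no reset: what is moved stays moved. The work goes in short steps, Python scripts to look and compute and a tool call to move; the robot and the scene stay as the last step left them, time stands still between calls to the robot, and variables do not carry over. Pictures are saved under pics/ and viewed, at most 14 in all, crops included, and the job is handed in when it is done.

Besides the shell and the picture viewer there is one more tool, called after "Call:" as name([rows], argument=value, ...), one row to a line, values as JSON. send_rows: Moves the arm, as the interface text tells. Its arguments: {"type":"object","properties":{"slide":{"type":"array","items":{"type":"array","items":{"type":"number"}}},"roll":{"type":"array","items":{"type":"number"}},"claw":{"type":"array","items":{"type":"number"}},"force":{"type":"number"}},"required":["slide","roll","claw"]}

```bash
ls; mkdir -p pics; python3 - <<'E'
from station import bot
import cv2
o=bot.get_obs()
for k,v in o.items(): print(k,v)
print(bot.grip_depth)
for n in("scene","top"):
    im=bot.read_camera(n); cv2.imwrite(f"pics/{n}0.png",im[:,:,::-1]); m=bot.camera_model(n); print(n,m)
E
```

```text
pics
t 0.0
q [-1.44610673  0.47778925  0.02233412  1.5564709  -0.01147223  1.10930286
 -0.08310166]
joint_vel [-0.00264128 -0.00047797  0.00021452  0.0003324   0.00035595 -0.00077743
  0.00068608]
joint_torque [ 1.16585703e-03 -5.96456087e+01  1.60751615e+00 -2.81200129e+01
  1.24338051e-02  9.18196019e-03  1.05726917e-05]
eef_pos [0.15559856 0.65620132 0.23032469]
tool_rot [-2.74890819e-05  1.16113679e-01  9.93235503e-01 -9.20681421e-04]
contact_force [0.30291649 0.28281521 0.01841083]
torque [-0.03644231 -0.03519215 -0.05297507]
grasp_force 0.0
gripper_width 0.9964996983742893
0.0187
scene {'camera_matrix': array([[421.65252122,   0.        , 252.81475813],
       [  0.        , 421.65252122, 194.57686845],
       [  0.        ,   0.        ,   1.        ]]), 'camera_from_world': array([[ 0.72480948,  0.688884  , -0.00948967, -0.39449297],
       [ 0.37622897, -0.40731325, -0.8321945 , -0.12607969],
       [-0.57715074,  0.59961217, -0.55440262,  1.51682192],
       [ 0.        ,  0.        ,  0.        ,  1.        ]])}
top {'camera_matrix': array([[438.38454212,   0.        , 264.16244402],
       [  0.        , 438.38454212, 184.87708099],
       [  0.        ,   0.        ,   1.        ]]), 'camera_from_world': array([[-0.02797646, -0.99942041, -0.01939475,  0.02507415],
       [-0.98516739,  0.0308532 , -0.16879959,  0.54276044],
       [ 0.16930015,  0.01438466, -0.98545956,  1.37570981],
       [ 0.        ,  0.        ,  0.        ,  1.        ]])}
```

View pics/scene0.png

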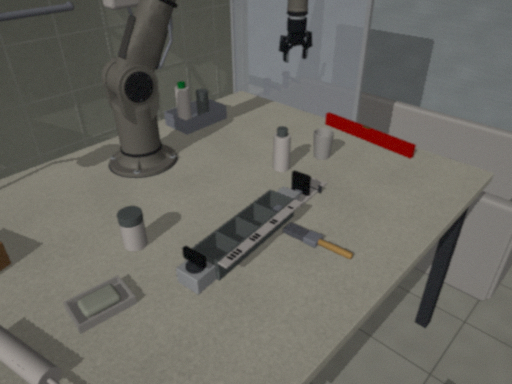

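View pics/top0.png

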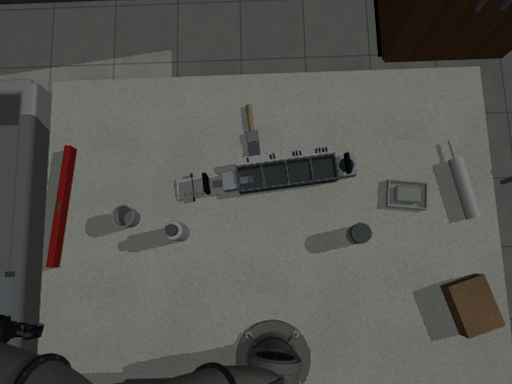

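The scene has one white bottle (top 175,231) and the jar (359,233). The gauge is at top (205,184), the knob at (347,162) and the mug at (124,215). I'll zoom in for detail.

```bash
python3 - <<'E'
import cv2,numpy as np
t=cv2.imread("pics/top0.png");s=cv2.imread("pics/scene0.png")
a=cv2.resize(t[145:245,160:360],None,fx=4,fy=4,interpolation=cv2.INTER_CUBIC)
b=cv2.resize(s[120:200,260:340],(200,200),interpolation=cv2.INTER_CUBIC)
c=cv2.resize(s[200:255,105:160],(200,200),interpolation=cv2.INTER_CUBIC)
d=cv2.resize(t[205:245,160:200],(200,200),interpolation=cv2.INTER_CUBIC)
e=cv2.resize(s[160:210,275:325],(200,200),interpolation=cv2.INTER_CUBIC)
cv2.imwrite("pics/crop0.png",np.clip(np.vstack([a,np.hstack([b,c,d,e])])*1.3,0,255).astype(np.uint8))
E
```

```text
(no output)
```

View pics/crop0.png

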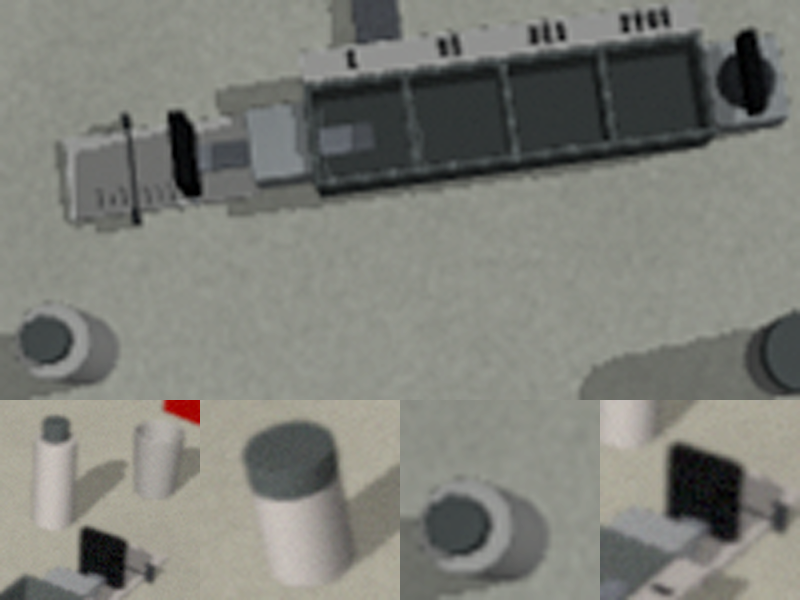

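Top crop: round cap on a round body, so this is the tall bottle, and the jar is the second item. The square bottle and can are absent. In crop pixels, the pegs are at (127,118) and (136,218), the handle plate at (185,155) and the knob bar at (749,75). Next I'll measure.

```bash
cat > h.py <<'E'
import cv2,numpy as np
from station import bot
def ray(n,uv,z):
    m=bot.camera_model(n);K=m["camera_matrix"];T=m["camera_from_world"];R=T[:3,:3]
    uv=np.atleast_2d(np.asarray(uv,float))
    d=np.c_[uv,np.ones(len(uv))]@np.linalg.inv(K).T@R
    c=-R.T@T[:3,3]
    return c[:2]+d[:,:2]*((z-c[2])/d[:,2:])
def proj(n,p):
    m=bot.camera_model(n);T=m["camera_from_world"];q=m["camera_matrix"]@(T[:3,:3]@np.asarray(p,float)+T[:3,3]);return q[:2]/q[2]
def blobs(im,mask,box):
    x0,y0,x1,y1=box;M=np.zeros(mask.shape,np.uint8);M[y0:y1,x0:x1]=mask[y0:y1,x0:x1]
    cs,_=cv2.findContours(M,cv2.RETR_EXTERNAL,cv2.CHAIN_APPROX_NONE);return sorted(cs,key=cv2.contourArea)[::-1]
def rect(n,c,z):
    (cx,cy),(w,h),a=cv2.minAreaRect((ray(n,c[:,0],z)*1000).astype(np.float32));return np.round([cx,cy,w,h,a],1)
E
cat > m.py <<'E'
from h import *
t=cv2.imread("pics/top0.png");s=cv2.imread("pics/scene0.png")
g=t.max(2);gs=s.max(2)
print("gray at cap",t[231,172],t[233,359],"bed",t[185,183],"counter",t[230,250],"ledge",t[160,290],"handle",t[183,205],"peg",t[175,192])
dark=(g<30).astype(np.uint8)
for nm,b,z in(("handle",(198,168,214,200),.08),("knob",(338,145,362,180),.092)):
    for c in blobs(t,dark,b)[:1]: print(nm,cv2.contourArea(c),rect("top",c,z))
led=((t.min(2)>125)).astype(np.uint8)
for c in blobs(t,led,(232,140,345,172))[:4]: print("ledge",cv2.contourArea(c),rect("top",c,.06))
bl=[]
for c in blobs(t,(g<90).astype(np.uint8),(240,146,332,163)): 
    if 2<len(c)<40: bl.append(c[:,0].mean(0))
bl=np.array(sorted(bl,key=lambda p:p[0]));print("bars",bl.tolist());print(ray("top",bl,.061).round(4).tolist())
print("pegs",ray("top",[[191.75,174.5],[194,199.5]],.026))
# caps
for nm,b,z in(("tall",(160,218,182,245),.15),("jar",(345,220,375,246),.105)):
    cs=blobs(t,(g<75).astype(np.uint8),b)
    for c in cs[:2]: print(nm,cv2.contourArea(c),rect("top",c,z))
E
python3 m.py
```

```text
gray at cap [57 56 51] [56 55 51] bed [83 85 84] counter [107 113 111] ledge [39 39 35] handle [9 9 7] peg [53 56 54]
handle 88.0 [549.6 194.1  67.2  17.6   6. ]
knob 146.5 [ 597.6 -250.1   34.6   64.6   86.7]
bars [[247.5, 159.4], [271.7647058823529, 155.88235294117646], [294.5, 152.94444444444446], [299.8181818181818, 152.1818181818182], [320.64102564102564, 149.51282051282053]]
[[0.6263, 0.0605], [0.6354, -0.0186], [0.6428, -0.0926], [0.6448, -0.11], [0.6515, -0.1778]]
pegs [[0.58917553 0.24830483]
 [0.50529582 0.24089774]]
tall 111.5 [400.  287.4  36.3  32.5  88.3]
tall 12.0 [369.8 265.4  10.4  23.5  28.3]
jar 388.5 [ 374.3 -273.5   60.    76.7   24.4]
```

```bash
cat > m2.py <<'E'
from h import *
t=cv2.imread("pics/top0.png").max(2).astype(np.float32);s=cv2.imread("pics/scene0.png").max(2).astype(np.float32)
yaw=np.radians(6.1);X=np.array([np.cos(yaw),np.sin(yaw)]);Y=np.array([-X[1],X[0]])
O=np.array([.580,-.062])
def samp(n,im,pts,z):
    uv=np.array([proj(n,[*p,z]) for p in pts],np.float32)
    return cv2.remap(im,uv[None,:,0],uv[None,:,1],cv2.INTER_LINEAR)[0]
def prof(n,im,base,along,across,rng,half,z):
    return np.mean([samp(n,im,[base+along*a+across*b for a in rng],z) for b in np.linspace(-half,half,9)],0).round().astype(int)
r=np.arange(-.06,.09,.003)
for k in range(4): print("x-prof pocket",k+1,list(zip((r*1000).round().astype(int).tolist(),prof("top",t,O+Y*(.12-.08*k),X,Y,r,.025,.06).tolist())) if k==0 else prof("top",t,O+Y*(.12-.08*k),X,Y,r,.025,.06).tolist())
r=np.arange(-.2,.2,.003)
print("y-prof top",prof("top",t,O,Y,X,r,.02,.06).tolist())
print("x-scene",prof("scene",s,O-Y*.04,X,Y,np.arange(-.06,.09,.003),.025,.06).tolist())
print("y-scene ledge+56",prof("scene",s,O+X*.056,Y,X,r,.004,.06).tolist())
# knob, handle, line
r=np.arange(-.05,.05,.003);kb=np.array([.5976,-.2501])
print("knob y",prof("top",t,kb,Y,X,r,.02,.092).tolist());print("knob x",prof("top",t,kb,X,Y,r,.003,.092).tolist())
hb=np.array([.552,.196])
print("hand y",prof("top",t,hb,Y,X,r,.02,.08).tolist());print("hand x",prof("top",t,hb,X,Y,r,.003,.08).tolist())
print("hand y scene",prof("scene",s,hb,Y,X,r,.02,.08).tolist());print("hand x scene",prof("scene",s,hb,X,Y,r,.003,.08).tolist())
r=np.arange(.0,.09,.002)
for z in(.003,.01): print("line",z,[prof("top",t,hb+X*d,Y,X,r,.006,z).tolist() for d in(-.028,.0,.025)])
print(proj("scene",[*(hb+Y*.05),.01]))
E
python3 m2.py
```

```text
x-prof pocket 1 [(-60, 109), (-57, 98), (-54, 81), (-51, 63), (-48, 30), (-45, 23), (-42, 38), (-39, 55), (-36, 55), (-33, 43), (-30, 42), (-27, 42), (-24, 42), (-21, 41), (-18, 46), (-15, 57), (-12, 66), (-9, 65), (-6, 64), (-3, 64), (0, 64), (3, 61), (6, 52), (9, 42), (12, 41), (15, 42), (18, 42), (21, 42), (24, 40), (27, 35), (30, 27), (33, 24), (36, 27), (39, 41), (42, 60), (45, 86), (48, 110), (51, 110), (54, 102), (57, 103), (60, 104), (63, 103), (66, 106), (69, 105), (72, 90), (75, 83), (78, 84), (81, 83), (84, 84), (87, 84)]
x-prof pocket 2 [108, 95, 79, 59, 29, 24, 38, 54, 51, 41, 41, 42, 42, 42, 42, 42, 42, 42, 41, 41, 41, 42, 41, 41, 42, 41, 41, 41, 40, 34, 26, 25, 28, 41, 61, 88, 110, 104, 95, 94, 91, 92, 99, 106, 108, 110, 111, 111, 111, 111]
x-prof pocket 3 [105, 90, 78, 57, 27, 24, 39, 54, 50, 41, 41, 42, 42, 42, 41, 41, 41, 42, 42, 42, 41, 41, 41, 41, 41, 41, 41, 41, 40, 33, 26, 24, 29, 43, 62, 90, 110, 97, 82, 82, 82, 83, 95, 107, 110, 112, 112, 112, 112, 112]
x-prof pocket 4 [109, 106, 90, 55, 24, 25, 42, 56, 49, 41, 41, 41, 41, 41, 41, 41, 41, 41, 41, 41, 41, 41, 4
[... 174 characters left out ...]
13, in <module>
    print("y-prof top",prof("top",t,O,Y,X,r,.02,.06).tolist())
                       ~~~~^^^^^^^^^^^^^^^^^^^^^^^^^
  File "m2.py", line 9, in prof
    return np.mean([samp(n,im,[base+along*a+across*b for a in rng],z) for b in np.linspace(-half,half,9)],0).round().astype(int)
                    ~~~~^^^^^^^^^^^^^^^^^^^^^^^^^^^^^^^^^^^^^^^^^^^^^
  File "m2.py", line 6, in samp
    uv=np.array([proj(n,[*p,z]) for p in pts],np.float32)
                 ~~~~^^^^^^^^^^
  File "h.py", line 10, in proj
    m=bot.camera_model(n);T=m["camera_from_world"];q=m["camera_matrix"]@(T[:3,:3]@np.asarray(p,float)+T[:3,3]);return q[:2]/q[2]
ValueError: time passes only in moves, steps and waits
```

```bash
python3 - <<'E'
import cv2,numpy as np
s=cv2.imread("pics/scene0.png");t=cv2.imread("pics/top0.png")
a=cv2.resize(s[165:215,280:330],(500,500),interpolation=cv2.INTER_CUBIC)
b=cv2.resize(t[165:209,172:202],(300,440),interpolation=cv2.INTER_CUBIC)
b=np.vstack([b,np.zeros((60,300,3),np.uint8)])
cv2.imwrite("pics/crop1.png",np.clip(np.hstack([a,b])*1.5,0,255).astype(np.uint8))
E
```

```text
(no output)
```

View pics/crop1.png

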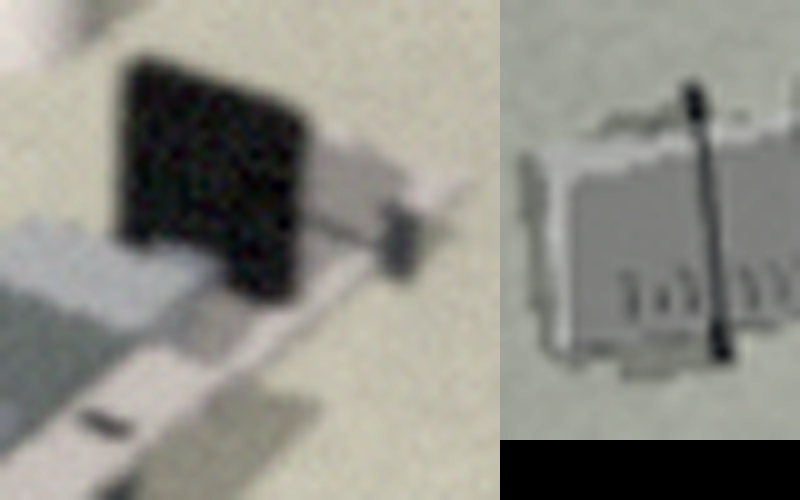

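```bash
sed -i 's/^def ray/_M={n:bot.camera_model(n) for n in("scene","top")}\ndef ray/; s/m=bot.camera_model(n)/m=_M[n]/' h.py; sed -i 's/^r=np.arange(-.06.*//; s/^for k in range(4).*//; s/O=np.array.*/O=np.array([.5816,-.062])/' m2.py; python3 m2.py
```

```text
y-prof top [9, 5, 5, 19, 28, 31, 32, 37, 47, 61, 73, 65, 49, 35, 25, 21, 29, 38, 41, 41, 41, 41, 41, 41, 41, 41, 41, 41, 41, 41, 41, 41, 41, 41, 41, 41, 41, 41, 50, 55, 39, 25, 32, 40, 41, 41, 41, 41, 41, 41, 41, 41, 42, 41, 41, 41, 41, 42, 42, 41, 41, 41, 41, 41, 43, 55, 52, 36, 35, 41, 42, 42, 41, 41, 41, 41, 42, 42, 41, 41, 41, 42, 42, 42, 41, 42, 42, 42, 41, 42, 46, 52, 56, 49, 42, 41, 42, 42, 41, 41, 42, 41, 43, 48, 51, 52, 51, 51, 52, 58, 61, 62, 62, 61, 61, 62, 65, 57, 53, 55, 59, 72, 78, 84, 97, 103, 104, 103, 102, 102, 102, 102, 102, 102]
x-scene [129, 130, 131, 131, 130, 124, 108, 85, 65, 53, 49, 48, 50, 52, 52, 54, 57, 57, 59, 61, 62, 63, 65, 66, 67, 67, 67, 67, 67, 68, 67, 66, 66, 66, 75, 96, 107, 101, 94, 90, 91, 97, 111, 118, 102, 72, 51, 46, 54, 73]
y-scene ledge+56 [84, 84, 84, 80, 76, 72, 71, 65, 57, 62, 99, 136, 141, 135, 131, 131, 131, 132, 130, 110, 71, 50, 72, 76, 53, 57, 80, 74, 52, 71, 87, 66, 52, 81, 117, 129, 132, 131, 132, 132, 132, 131, 133, 132, 132, 131, 131, 121, 96, 62, 61, 75, 66, 51, 60, 68, 55, 56, 88, 118, 130, 131, 132, 132, 133, 132, 132, 133, 134
[... 1620 characters left out ...]
6, 85, 85, 85, 87, 87, 87, 87, 87, 87, 83, 74, 57, 54, 71, 82, 89, 89, 88, 87, 89, 91, 91, 91, 90, 92, 94, 95, 96, 95, 94]]
line 0.01 [[52, 50, 49, 53, 58, 67, 79, 88, 88, 83, 75, 77, 82, 86, 87, 84, 84, 85, 85, 81, 75, 76, 80, 82, 79, 61, 49, 44, 59, 77, 76, 79, 79, 80, 80, 77, 78, 79, 82, 82, 79, 80, 82, 83, 83], [15, 5, 7, 10, 11, 11, 9, 7, 19, 38, 63, 79, 85, 86, 85, 85, 85, 85, 85, 85, 85, 85, 85, 86, 84, 65, 53, 64, 75, 85, 85, 85, 85, 85, 85, 84, 84, 84, 85, 84, 85, 85, 85, 85, 85], [14, 4, 9, 10, 9, 10, 10, 7, 18, 44, 66, 81, 86, 87, 87, 86, 86, 88, 89, 90, 90, 89, 89, 88, 83, 66, 51, 66, 81, 90, 92, 91, 90, 90, 93, 94, 95, 94, 93, 96, 98, 99, 98, 97, 97]]
[306.47565434 185.53347643]
```

```bash
cat > go.py <<'E'
# usage: go.py x y z tool_y_angle_deg [more quadruples]: slide (mm) and roll (deg) of each from the present pose
import sys,numpy as np
from station import bot
from scipy.spatial.transform import Rotation as R
o=bot.get_obs();q=o["tool_rot"];r=R.from_quat([q[1],q[2],q[3],q[0]]).as_matrix();p=o["eef_pos"]
ay=np.degrees(np.arctan2(r[1,1],r[0,1]))
print("t",round(o["t"],2),"tcp",p.round(4),"ay",ay.round(2),"tilt",r[:,2].round(3),"q7",o["q"][6].round(2),"F",o["contact_force"].round(1),"w",round(o["gripper_width"],3))
a=list(map(float,sys.argv[1:]))
for i in range(0,len(a),4):
    d=(ay-a[i+3]+180)%360-180
    print("slide",(r.T@(np.array(a[i:i+3])-p)*1000).round(1),"roll",d.round(1))
E
python3 go.py .45 .25 .25 95.85  .598 -.2595 .25 95.85
```

```text
t 0.1 tcp [0.1556 0.6563 0.2304] ay 76.67 tilt [-0.    -0.002 -1.   ] q7 -0.08 F [0.1 0.8 0.3] w 0.997
slide [-380.2 -327.5  -19. ] roll -19.2
slide [-641.7 -789.1  -18.2] roll -19.2
```

Call:
send_rows([
  [-30,-26,-2],
  [-60,-52,-4],
  [-90,-78,-6],
  [-120,-104,-8],
  [-150,-130,-10],
  [-180,-156,-12],
  [-210,-182,-14],
  [-240,-208,-16],
], roll=[-2.5,-5,-7.5,-10,-12.5,-15,-17.5,-19.2], claw=[1,1,1,1,1,1,1,1])

```text
t: 0.77
eef_pos: [0.3419, 0.3971, 0.2472]
tool_rot: [-0.0, -0.052, 0.999, -0.0]
contact_force: [0.8, 0.1, -0.3]
gripper_width: 0.999
grasp_force: 0.0
```

```bash
python3 go.py .45 .25 .25 95.85  .598 -.2595 .25 95.85
```

```text
t 0.77 tcp [0.3419 0.3971 0.2472] ay 95.99 tilt [-0. -0. -1.] q7 0.71 F [ 0.8  0.1 -0.3] w 0.999
slide [ -92.2 -157.5   -2.8] roll 0.1
slide [-186.2 -679.7   -2.7] roll 0.1
```

Call:
send_rows([
  [-10,-37,0],
  [-20,-74,0],
  [-30,-111,0],
  [-40,-148,0],
  [-50,-185,0],
  [-60,-222,0],
  [-70,-259,0],
  [-80,-296,0],
], roll=[0,0,0,0,0,0,0,0], claw=[1,1,1,1,1,1,1,1])

```text
t: 1.43
eef_pos: [0.4511, 0.1108, 0.2472]
tool_rot: [-0.0, -0.051, 0.999, 0.0]
contact_force: [0.6, 0.6, 0.6]
gripper_width: 0.995
grasp_force: 0.0
```

Call:
send_rows([
  [-10,-37,0],
  [-20,-74,0],
  [-30,-111,0],
  [-40,-148,0],
  [-50,-185,0],
  [-60,-222,0],
  [-70,-259,0],
  [-80,-296,0],
], roll=[0,0,0,0,0,0,0,0], claw=[1,1,1,1,1,1,0.6,0.6])

```text
t: 2.1
eef_pos: [0.561, -0.1752, 0.247]
tool_rot: [-0.0, -0.051, 0.999, 0.0]
contact_force: [1.8, 0.8, 1.0]
gripper_width: 0.746
grasp_force: 0.0
```

```bash
python3 go.py .598 -.2595 .12 95.85 .598 -.2595 .066 95.85
```

```text
t 2.1 tcp [ 0.561  -0.1752  0.247 ] ay 95.88 tilt [-0.  0. -1.] q7 2.04 F [1.8 0.8 1. ] w 0.746
slide [-28.2 -87.7 126.9] roll 0.0
slide [-28.2 -87.7 180.9] roll 0.0
```

Call:
send_rows([
  [-10,-30,10],
  [-20,-60,30],
  [-28,-87.5,60],
  [-28,-87.5,95],
  [-28,-87.5,127],
  [-28,-87.5,127],
  [-28,-87.5,127],
  [-28,-87.5,127],
], roll=[0,0,0,0,0,0,0,0], claw=[0.6,0.6,0.6,0.6,0.6,0.6,0.6,0.6])

```text
t: 2.77
eef_pos: [0.5986, -0.2579, 0.122]
tool_rot: [0.001, -0.051, 0.999, -0.0]
contact_force: [0.8, -0.9, 0.4]
gripper_width: 0.598
grasp_force: 0.0
```

```bash
python3 go.py .598 -.2595 .066 95.85; python3 - <<'E'
from h import *
s=bot.read_camera("scene")[:,:,::-1];t=bot.read_camera("top")[:,:,::-1]
a=cv2.resize(s[200:290,150:250],(500,450),interpolation=cv2.INTER_CUBIC);b=cv2.resize(t[130:220,320:380],(300,450),interpolation=cv2.INTER_CUBIC)
cv2.imwrite("pics/k1.png",np.clip(np.hstack([a,b])*1.5,0,255).astype(np.uint8))
E
```

```text
t 2.77 tcp [ 0.5986 -0.2579  0.122 ] ay 95.88 tilt [ 0.002 -0.001 -1.   ] q7 2.24 F [ 0.8 -0.9  0.4] w 0.598
slide [ 0.8 -1.5 56. ] roll 0.0
```

View pics/k1.png

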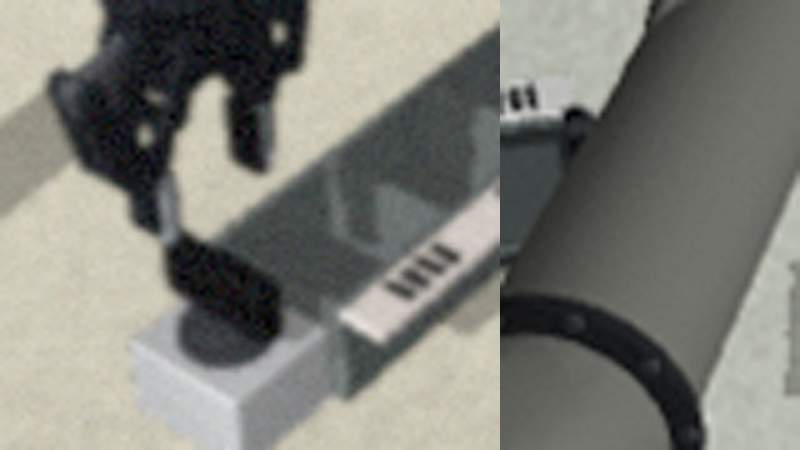

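The hover picture shows the knob bar, at crop (225,285), between the finger tips at (165,235) and (260,165). I'll descend and grip.

Call:
send_rows([
  [0,-1.5,15],
  [0,-1.5,30],
  [0,-1.5,45],
  [0,-1.5,56],
  [0,-1.5,56],
  [0,-1.5,56],
  [0,-1.5,56],
  [0,-1.5,56],
], roll=[0,0,0,0,0,0,0,0], claw=[0.6,0.6,0.6,0.6,0.6,0.0,0.0,0.0], force=40)

```text
t: 3.53
eef_pos: [0.5986, -0.2593, 0.0657]
tool_rot: [0.001, -0.051, 0.999, -0.0]
contact_force: [-2.4, 16.4, 12.7]
gripper_width: 0.18
grasp_force: 10.8
```

Call:
send_rows([
  [0,0,0],
  [0,0,0],
  [0,0,0],
  [0,0,0],
  [0,0,0],
  [0,0,0],
  [0,0,0],
  [0,0,0],
], roll=[0,0,0,0,0,0,0,0], claw=[0,0,0,0,0,0,0,0])

```text
t: 4.2
eef_pos: [0.5985, -0.2582, 0.0658]
tool_rot: [0.001, -0.052, 0.999, 0.001]
contact_force: [-1.4, 3.2, 6.6]
gripper_width: 0.158
grasp_force: 39.6
```

Call:
send_rows([
  [0,0,0],
  [0,0,0],
  [0,0,0],
  [0,0,0],
  [0,0,0],
  [0,0,0],
  [0,0,0],
  [0,0,0],
], roll=[4.5,9,13.5,18,22.5,27,31.5,36], claw=[0,0,0,0,0,0,0,0])

```text
t: 4.87
eef_pos: [0.599, -0.2561, 0.0658]
tool_rot: [-0.0, 0.261, 0.965, 0.002]
contact_force: [-1.8, 8.6, 8.7]
gripper_width: 0.158
grasp_force: 40.1
```

Call:
send_rows([
  [0,0,0],
  [0,0,0],
  [0,0,0],
  [0,0,0],
  [0,0,0],
  [0,0,0],
  [0,0,0],
  [0,0,0],
], roll=[5,10,15,20,25,29,32,33], claw=[0,0,0,0,0,0,0,0])

```text
t: 5.53
eef_pos: [0.6004, -0.2547, 0.0658]
tool_rot: [-0.0, 0.523, 0.852, 0.003]
contact_force: [-0.5, 10.8, 9.4]
gripper_width: 0.155
grasp_force: 40.2
```

Call:
send_rows([
  [0,0,0],
  [0,0,0],
  [0,0,0],
  [0,0,0],
  [0,0,0],
  [0,0,0],
  [0,0,0],
  [0,0,0],
], roll=[0,0,0,0,0,0,0,0], claw=[0,0,0,0.5,0.5,0.5,0.5,0.5])

```text
t: 6.2
eef_pos: [0.5976, -0.2598, 0.0644]
tool_rot: [0.0, 0.524, 0.852, -0.0]
contact_force: [-0.2, 0.1, -0.6]
gripper_width: 0.503
grasp_force: 0.0
```

```bash
python3 go.py .598 -.2595 .066 95.85
```

```text
t 6.2 tcp [ 0.5976 -0.2598  0.0644] ay 26.82 tilt [-0. -0. -1.] q7 1.3 F [-0.2  0.1 -0.6] w 0.503
slide [ 0.1  0.5 -1.6] roll -69.0
```

Call:
send_rows([
  [0,0,-25],
  [0,0,-60],
  [0,0,-95],
  [0,0,-110],
  [0,0,-110],
  [0,0,-110],
  [0,0,-110],
  [0,0,-110],
], roll=[0,0,0,-6,-12,-18,-24,-30], claw=[0.5,0.5,0.5,0.4,0.4,0.4,0.4,0.4])

```text
t: 6.87
eef_pos: [0.5976, -0.2595, 0.1744]
tool_rot: [0.0, 0.283, 0.959, -0.0]
contact_force: [-1.1, -0.1, 1.3]
gripper_width: 0.397
grasp_force: 0.0
```

```bash
python3 go.py .5524 .1978 .174 95.85
```

```text
t 6.87 tcp [ 0.5976 -0.2595  0.1744] ay 57.12 tilt [ 0. -0. -1.] q7 1.67 F [-1.1 -0.1  1.3] w 0.397
slide [2.862e+02 3.596e+02 3.000e-01] roll -38.7
```

Call:
send_rows([
  [23,29,0],
  [46,58,0],
  [69,87,0],
  [92,116,0],
  [115,145,0],
  [138,174,0],
  [161,203,0],
  [184,232,0],
], roll=[-5,-10,-15,-20,-25,-30,-35,-38.7], claw=[0.4,0.4,0.4,0.4,0.4,0.4,0.4,0.4])

```text
t: 7.53
eef_pos: [0.5701, 0.0368, 0.1744]
tool_rot: [0.0, -0.05, 0.999, -0.0]
contact_force: [0.1, 1.0, -0.2]
gripper_width: 0.396
grasp_force: 0.0
```

```bash
python3 go.py .5524 .1978 .11 95.85 .5524 .1978 .05 95.85
```

```text
t 7.53 tcp [0.5701 0.0368 0.1744] ay 95.76 tilt [ 0. -0. -1.] q7 1.73 F [ 0.1  1.  -0.2] w 0.396
slide [  1.5 161.9  64.4] roll -0.1
slide [  1.5 161.9 124.4] roll -0.1
```

Call:
send_rows([
  [0,30,0],
  [0,60,0],
  [0.5,90,10],
  [1,120,25],
  [1.5,145,45],
  [1.5,162,60],
  [1.5,162,64],
  [1.5,162,64],
], roll=[0,0,0,0,0,0,0,0], claw=[0.4,0.4,0.4,0.4,0.4,0.4,0.4,0.4])

```text
t: 8.2
eef_pos: [0.5523, 0.1968, 0.1089]
tool_rot: [-0.001, -0.049, 0.999, -0.001]
contact_force: [0.6, -0.7, -0.1]
gripper_width: 0.404
grasp_force: 0.0
```

```bash
python3 go.py .5524 .1978 .05 95.85; python3 - <<'E'
from h import *
s=bot.read_camera("scene")[:,:,::-1];t=bot.read_camera("top")[:,:,::-1]
cv2.imwrite("pics/top1.png",t)
a=cv2.resize(s[140:215,270:345],(450,450),interpolation=cv2.INTER_CUBIC);b=cv2.resize(t[140:190,315:365],(350,350),interpolation=cv2.INTER_CUBIC)
b=np.vstack([b,np.zeros((100,350,3),np.uint8)])
cv2.imwrite("pics/g1.png",np.clip(np.hstack([a,b])*1.5,0,255).astype(np.uint8))
E
```

```text
t 8.2 tcp [0.5523 0.1968 0.1089] ay 95.66 tilt [-0.002 -0.002 -1.   ] q7 1.49 F [ 0.6 -0.7 -0.1] w 0.404
slide [-0.3  1.1 58.9] roll -0.2
```

View pics/g1.png

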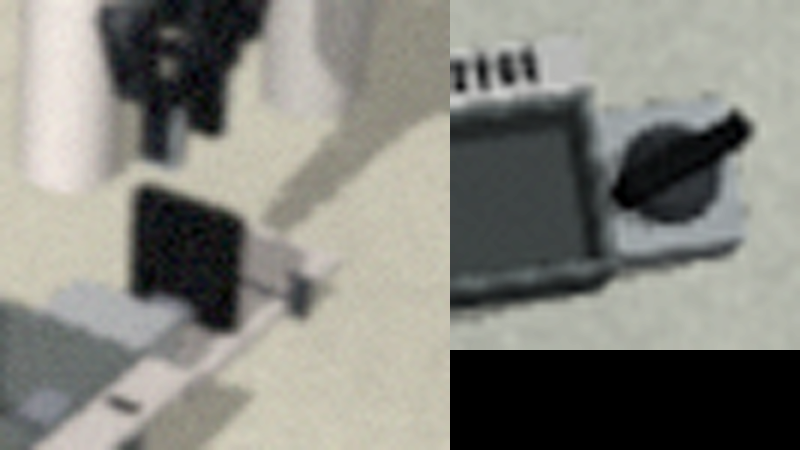

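The knob, at crop (680,165), has clicked over to about 1.2 rad. The fingers sit over the plate's top edge, centre (190,200), so I'll descend and grip.

Call:
send_rows([
  [0,1,12],
  [0,1,24],
  [0,1,36],
  [0,1,48],
  [0,1,59],
  [0,1,59],
  [0,1,59],
  [0,1,59],
], roll=[0,0,0,0,0,0,0,0], claw=[0.4,0.4,0.4,0.4,0.4,0.4,0.4,0])

```text
t: 8.97
eef_pos: [0.5535, 0.1977, 0.0514]
tool_rot: [0.0, -0.048, 0.999, -0.0]
contact_force: [-0.5, -0.4, 0.0]
gripper_width: 0.273
grasp_force: 0.0
```

Call:
send_rows([
  [0,0,0],
  [0,0,0],
  [0,0,0],
  [0,0,0],
  [0,0,0],
  [0,0,0],
  [0,0,0],
  [0,0,0],
], roll=[0,0,0,0,0,0,0,0], claw=[0,0,0,0,0,0,0,0])

```text
t: 9.63
eef_pos: [0.5535, 0.1996, 0.0519]
tool_rot: [0.001, -0.049, 0.999, 0.001]
contact_force: [-0.5, 5.8, -0.6]
gripper_width: 0.158
grasp_force: 43.5
```

```bash
python3 go.py .5473 .2485 .05 95.85
```

```text
t 9.63 tcp [0.5535 0.1996 0.0519] ay 95.66 tilt [ 0.001  0.002 -1.   ] q7 1.53 F [-0.5  5.8 -0.6] w 0.158
slide [ 1.4 49.3  2. ] roll -0.2
```

Call:
send_rows([
  [0,4,0],
  [0,8,0],
  [0,13,0],
  [0,18,0],
  [0,23,0],
  [0,28,0],
  [0,32,0],
  [0,35,0],
], roll=[0,0,0,0,0,0,0,0], claw=[0,0,0,0,0,0,0,0], force=60)

```text
t: 10.3
eef_pos: [0.5503, 0.2308, 0.0518]
tool_rot: [0.0, -0.048, 0.999, -0.001]
contact_force: [-1.1, -7.2, 6.9]
gripper_width: 0.153
grasp_force: 62.3
```

Call:
send_rows([
  [0,3,0],
  [0,6,0],
  [0,8,0],
  [0,10,0],
  [0,12,0],
  [0,12,0],
  [0,12,0],
  [0,12,0],
], roll=[0,0,0,0,0,0,0,0], claw=[0,0,0,0,0,0,0,0])

```text
t: 10.97
eef_pos: [0.5492, 0.2415, 0.0518]
tool_rot: [-0.0, -0.047, 0.999, -0.002]
contact_force: [-0.9, -8.1, 8.4]
gripper_width: 0.15
grasp_force: 62.4
```

```bash
python3 go.py; python3 - <<'E'
from h import *
s=bot.read_camera("scene")[:,:,::-1];t=bot.read_camera("top")[:,:,::-1]
cv2.imwrite("pics/top2.png",t);cv2.imwrite("pics/scene2.png",s)
a=cv2.resize(s[155:205,285:335],(400,400),interpolation=cv2.INTER_CUBIC);b=cv2.resize(t[160:210,170:220],(400,400),interpolation=cv2.INTER_CUBIC)
cv2.imwrite("pics/g2.png",np.clip(np.hstack([a,b])*1.8,0,255).astype(np.uint8))
E
```

```text
t 10.97 tcp [0.5492 0.2415 0.0518] ay 95.44 tilt [ 0.    -0.003 -1.   ] q7 1.45 F [-0.9 -8.1  8.4] w 0.15
```

View pics/g2.png

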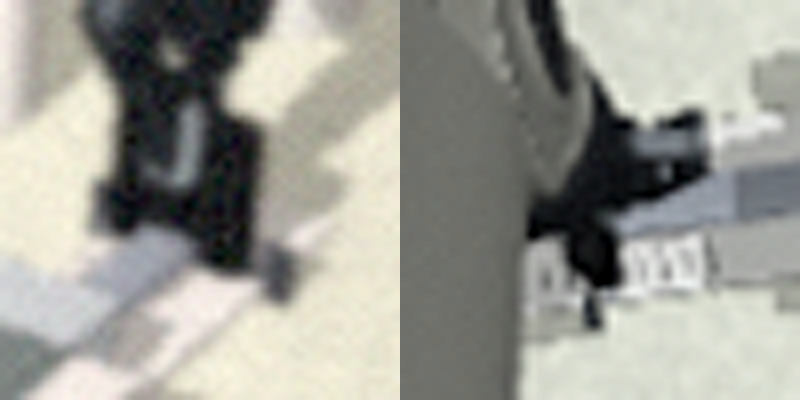

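Handle is 42 mm out. In the crop, the +x peg at (275,270) stands just beyond the plate edge at (245,265). I'll cross-check the pegs in both views.

```bash
python3 - <<'E'
from h import *
print("peg proj scene top/bottom",proj("scene",[.5892,.2483,.026]),proj("scene",[.5892,.2483,0]))
s0=cv2.imread("pics/scene0.png").max(2)
print(s0[180:199,313:327])
t0=cv2.imread("pics/top0.png").max(2)
print(t0[172:203,188:198])
yaw=np.radians(5.85);X=np.array([np.cos(yaw),np.sin(yaw)]);Y=np.array([-X[1],X[0]])
for d in(45,49,51,53):
  p=np.array([.5532,.1996])+Y*d/1000   # TCP-based handle at pull d
  q=p+X*.042
  print(d,"line z5 top",[proj("top",[*(p+X*a),.005]).round(1).tolist() for a in(-.02,.0,.02)],"scene +x peg top/bot",proj("scene",[*q,.026]).round(1),proj("scene",[*q,0]).round(1),"top +x peg",proj("top",[*q,.026]).round(1),"-x",proj("top",[*(p-X*.042),.026]).round(1))
E
```

```text
peg proj scene top/bottom [318.21163464 185.83709512] [317.57901873 192.81428361]
[[ 96 100 103 102 107 118 124 129 129 130 126 128 124 127]
 [ 95  95  96  97  96 101 110 121 126 128 130 128 129 128]
 [ 96  96  96  92  96  95  95 106 124 129 132 130 131 127]
 [ 94  96  95  97  94  98  97 105 120 131 131 128 124 118]
 [ 96  95  96  94  91  93  92 110 125 131 128 121 113 118]
 [ 94  95  93  94  87  75  71  94 114 125 122 115 111 118]
 [ 89  94  94  96  87  65  57  62  80  99 108 111 118 123]
 [ 76  81  90  94  90  72  49  46  57  84  94 102 115 122]
 [ 70  70  75  87  85  63  48  47  60  81  90  97 108 119]
 [ 87  90  85  84  71  53  45  46  60  84  97 111 117 120]
 [102 105 112 110  86  60  42  48  66  90 110 122 126 125]
 [118 122 123 115  93  65  52  50  74 105 119 120 127 127]
 [129 124 119 110 101  83  67  66  89 117 126 127 127 124]
 [129 122 114 115 120 116 103  96 109 122 126 127 126 125]
 [122 113 119 126 131 131 122 120 121 126 126 125 130 127]
 [119 118 128 128 131 129 128 126 125 125 127 125 124 129]
 [124 124 130 129 129 128 130 128 127 125 126 128 125 127]
 [126 129 130 1
[... 1357 characters left out ...]
 83  83  83  80  70  69  88 112 111]
 [ 81  91 104 101 100 103 105 108 114 112]]
45 line z5 top [[194.7, 193.4], [194.1, 187.6], [193.5, 181.7]] scene +x peg top/bot [318.6 185.9] [318.  192.9] top +x peg [191.6 174.1] -x [194.2 199. ]
49 line z5 top [[193.5, 193.6], [192.9, 187.7], [192.3, 181.9]] scene +x peg top/bot [319.2 185.4] [318.6 192.4] top +x peg [190.5 174.3] -x [193.  199.2]
51 line z5 top [[192.9, 193.7], [192.3, 187.8], [191.7, 182.0]] scene +x peg top/bot [319.6 185.1] [318.9 192.1] top +x peg [189.9 174.4] -x [192.4 199.3]
53 line z5 top [[192.3, 193.7], [191.7, 187.9], [191.1, 182.0]] scene +x peg top/bot [319.9 184.8] [319.2 191.8] top +x peg [189.3 174.5] -x [191.8 199.3]
```

Call:
send_rows([
  [0,1.5,0],
  [0,3,0],
  [0,4.5,0],
  [0,6,0],
  [0,7.5,0],
  [0,7.8,0],
  [0,7.8,0],
  [0,7.8,0],
], roll=[0,0,0,0,0,0,0,0], claw=[0,0,0,0,0,0,0,0])

```text
t: 11.73
eef_pos: [0.5485, 0.2489, 0.0519]
tool_rot: [-0.0, -0.047, 0.999, -0.002]
contact_force: [-1.6, -8.5, 8.2]
gripper_width: 0.152
grasp_force: 62.5
```

Call:
send_rows([
  [0,0,0],
  [0,0,0],
  [0,0,0],
  [0,0,0],
  [0,0,0],
  [0,0,0],
  [0,0,0],
  [0,0,0],
], roll=[0,0,0,0,0,0,0,0], claw=[0,0,0,0,0,0,0,0])

```text
t: 12.4
eef_pos: [0.5485, 0.2489, 0.0519]
tool_rot: [-0.0, -0.047, 0.999, -0.002]
contact_force: [-0.8, -8.8, 8.6]
gripper_width: 0.152
grasp_force: 62.5
```

```bash
python3 go.py; python3 - <<'E'
from h import *
s=bot.read_camera("scene")[:,:,::-1];t=bot.read_camera("top")[:,:,::-1]
a=cv2.resize(s[155:205,285:335],(400,400),interpolation=cv2.INTER_CUBIC);b=cv2.resize(t[160:210,170:220],(400,400),interpolation=cv2.INTER_CUBIC)
cv2.imwrite("pics/g3.png",np.clip(np.hstack([a,b])*1.8,0,255).astype(np.uint8))
E
```

```text
t 12.4 tcp [0.5485 0.2489 0.0519] ay 95.43 tilt [ 0.    -0.003 -1.   ] q7 1.44 F [-0.8 -8.8  8.6] w 0.152
```

View pics/g3.png

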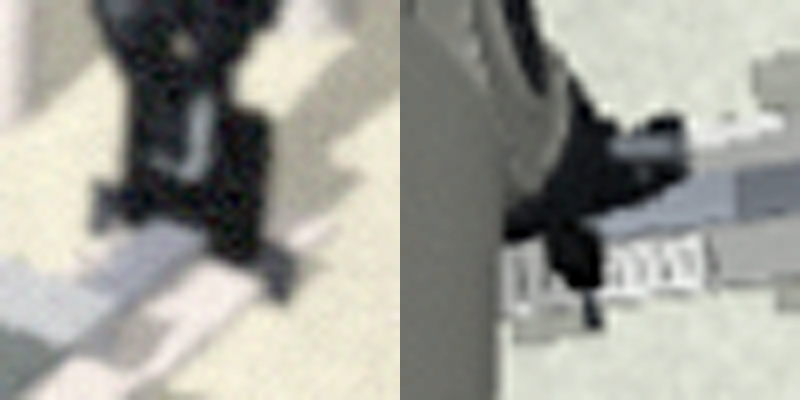

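The plate now lies level with both pegs, at crop (105,205) and (280,270). I'll also hold about 2 mm further out for margin, then ease home.

Call:
send_rows([
  [0,1,0],
  [0,2,0],
  [0,2,0],
  [0,2,0],
  [0,2,0],
  [0,2,0],
  [0,2,0],
  [0,2,0],
], roll=[0,0,0,0,0,0,0,0], claw=[0,0,0,0,0,0,0,0])

```text
t: 13.17
eef_pos: [0.5483, 0.2508, 0.0519]
tool_rot: [-0.0, -0.047, 0.999, -0.002]
contact_force: [-1.6, -9.1, 8.2]
gripper_width: 0.158
grasp_force: 62.6
```

Call:
send_rows([
  [0,0,0],
  [0,0,0],
  [0,0,0],
  [0,0,0],
  [0,-3,0],
  [0,-7,0],
  [0,-11,0],
  [0,-15,0],
], roll=[0,0,0,0,0,0,0,0], claw=[0,0,0,0,0,0,0,0])

```text
t: 13.83
eef_pos: [0.5498, 0.2363, 0.0519]
tool_rot: [0.0, -0.048, 0.999, -0.001]
contact_force: [-1.0, -7.5, 7.0]
gripper_width: 0.154
grasp_force: 62.4
```

Call:
send_rows([
  [0,-5,0],
  [0,-10,0],
  [0,-15,0],
  [0,-20,0],
  [0,-25,0],
  [0,-30,0],
  [0,-34,0],
  [0,-37,0],
], roll=[0,0,0,0,0,0,0,0], claw=[0,0,0,0,0,0,0,0])

```text
t: 14.5
eef_pos: [0.5534, 0.2009, 0.0519]
tool_rot: [0.0, -0.048, 0.999, -0.001]
contact_force: [-0.8, -2.9, 5.9]
gripper_width: 0.156
grasp_force: 62.1
```

Call:
send_rows([
  [0,-2,0],
  [0,-4,0],
  [0,-5,0],
  [0,-5,0],
  [0,-5,0],
  [0,-5,0],
  [0,-5,0],
  [0,-5,0],
], roll=[0,0,0,0,0,0,0,0], claw=[0,0,0,0,0,0,0,0])

```text
t: 15.17
eef_pos: [0.5536, 0.1996, 0.0519]
tool_rot: [0.0, -0.049, 0.999, 0.001]
contact_force: [-1.9, 2.8, 5.3]
gripper_width: 0.152
grasp_force: 62.1
```

Call:
send_rows([
  [0,0,0],
  [0,0,0],
  [0,0,0],
  [0,0,0],
  [0,0,-15],
  [0,0,-40],
  [0,0,-75],
  [0,0,-110],
], roll=[0,0,0,0,0,0,0,0], claw=[0.4,0.4,0.4,0.4,0.4,0.4,0.7,1])

```text
t: 15.83
eef_pos: [0.5524, 0.1969, 0.1616]
tool_rot: [-0.001, -0.048, 0.999, -0.001]
contact_force: [1.0, 0.4, 0.4]
gripper_width: 0.672
grasp_force: 0.0
```

```bash
cat > look.py <<'E'
import sys
from h import *
k=sys.argv[1]
s=bot.read_camera("scene")[:,:,::-1];t=bot.read_camera("top")[:,:,::-1]
cv2.imwrite(f"pics/top{k}.png",t);cv2.imwrite(f"pics/scene{k}.png",s)
for n,im in(("top",t),("scene",s)):
    g=im.max(2);m=((g<75)&(g>25)).astype(np.uint8)
    p0=(("tall",.15,[.40,.287]),("jar",.105,[.374,-.273]))
    for nm,z,p in p0:
        u,v=proj(n,[*p,z]).astype(int);w=28
        c=[c for c in blobs(im,m,(max(u-w,0),max(v-w,0),u+w,v+w)) if cv2.contourArea(c)>40][:3]
        for q in c:
            e=ray(n,q[:,0],z)*1000;lo,hi=e.min(0),e.max(0)
            print(n,nm,cv2.contourArea(q),"px",q[:,0].mean(0).round(1),"x",lo[0].round(1),hi[0].round(1),"y",lo[1].round(1),hi[1].round(1))
E
python3 look.py 3; python3 go.py
```

```text
top tall 1760.5 px [176.  224.4] x 329.5 486.5 y 206.9 334.0
top tall 130.0 px [182.4 254. ] x 320.1 336.3 y 207.2 304.4
top jar 378.5 px [358.3 233.3] x 345.8 406.3 y -312.3 -235.9
scene tall 537.5 px [297.  123.7] x 261.0 536.7 y 190.5 549.2
scene jar 333.0 px [128.9 217.5] x 355.2 441.2 y -322.9 -256.3
t 15.93 tcp [0.5569 0.1982 0.1667] ay 95.5 tilt [ 0.009  0.004 -1.   ] q7 1.45 F [-0.1  0.3  0. ] w 0.835
```

Call:
send_rows([
  [0,-20,-15],
  [0,-50,-30],
  [0,-85,-45],
  [0,-120,-60],
  [0,-155,-60],
  [0,-190,-60],
  [0,-220,-60],
  [0,-250,-60],
], roll=[0,0,0,0,0,0,0,0], claw=[1,1,1,1,1,1,1,1])

```text
t: 16.6
eef_pos: [0.5771, -0.0532, 0.2208]
tool_rot: [-0.0, -0.048, 0.999, 0.0]
contact_force: [0.4, 0.2, 0.3]
gripper_width: 0.993
grasp_force: 0.0
```

```bash
python3 look.py 4; python3 go.py .4 .287 .22 95.85; python3 -c "
from h import *
t=cv2.imread('pics/top4.png');s=cv2.imread('pics/scene4.png')
a=cv2.resize(t[195:255,100:200],(500,300),interpolation=cv2.INTER_CUBIC);b=cv2.resize(s[120:180,265:340],(375,300),interpolation=cv2.INTER_CUBIC)[:,:300]
c=cv2.resize(s,(400,300));d=cv2.resize(t,(400,300))
cv2.imwrite('pics/c4.png',np.clip(np.vstack([np.hstack([a,b]),np.hstack([c,d])])*1.3,0,255).astype(np.uint8))"
```

```text
top tall 101.0 px [171.  229.6] x 383.5 416.4 y 269.5 305.3
top jar 377.5 px [358.2 233.3] x 345.8 406.3 y -309.7 -235.9
scene tall 62.5 px [261.6 130.4] x 177.2 471.3 y 105.3 435.6
scene jar 312.5 px [129.6 216.8] x 355.2 441.0 y -319.7 -256.3
t 16.7 tcp [ 0.5769 -0.0582  0.2212] ay 95.04 tilt [ 0.    -0.003 -1.   ] q7 1.87 F [-0.2 -0.4  1. ] w 1.0
slide [1.458e+02 3.594e+02 2.000e-01] roll -0.8
```

View pics/c4.png

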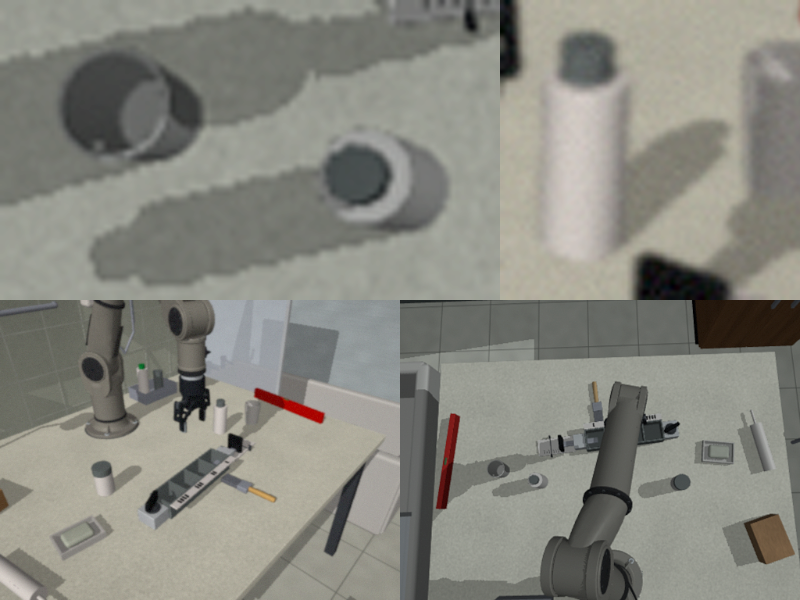

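The bottle stands unmoved: cap in the top crop at (357,175), which casts to about (0.400, 0.288). The mug is about 120 mm away.

Call:
send_rows([
  [15,36,0],
  [30,72,0],
  [45,108,0],
  [60,144,0],
  [75,180,0],
  [90,216,0],
  [105,252,0],
  [120,288,0],
], roll=[-0.8,-0.8,-0.8,-0.8,-0.8,-0.8,-0.8,-0.8], claw=[1,1,1,1,1,1,1,1])

```text
t: 17.37
eef_pos: [0.4284, 0.2255, 0.2209]
tool_rot: [-0.0, -0.056, 0.998, 0.0]
contact_force: [2.0, 0.6, -0.6]
gripper_width: 0.999
grasp_force: 0.0
```

```bash
python3 go.py .4 .288 .17 95.85; python3 -c "
from h import *
print(ray('top',[[173.4,230]],.125),ray('scene',[[282.4,129]],.15),proj('scene',[.4,.288,.15]),ray('top',[[124,214]],.095))"
```

```text
t 17.37 tcp [0.4284 0.2255 0.2209] ay 96.38 tilt [-0.  0. -1.] q7 1.17 F [ 2.   0.6 -0.6] w 0.999
slide [21.3 65.3 51. ] roll 0.5
[[0.40009546 0.28581871]] [[0.40880747 0.28392593]] [281.14155009 127.83433473] [[0.45656555 0.44740563]]
```

Call:
send_rows([
  [8,25,0],
  [15,50,0],
  [19,64.5,0],
  [19,64.5,20],
  [19,64.5,45],
  [19,64.5,75],
  [19,64.5,105],
  [19,64.5,133],
], roll=[0.5,0.5,0.5,0.5,0.5,0.5,0.5,0.5], claw=[1,1,1,1,1,1,1,1])

```text
t: 18.03
eef_pos: [0.4033, 0.2859, 0.0865]
tool_rot: [-0.0, -0.051, 0.999, -0.0]
contact_force: [-0.8, 0.6, 0.4]
gripper_width: 0.996
grasp_force: 0.0
```

Call:
send_rows([
  [0,0,0],
  [0,0,0],
  [0,0,0],
  [0,0,0],
  [0,0,0],
  [0,0,0],
  [0,0,0],
  [0,0,0],
], roll=[0,0,0,0,0,0,0,0], claw=[1,0,0,0,0,0,0,0], force=40)

```text
t: 18.7
eef_pos: [0.4053, 0.2871, 0.09]
tool_rot: [0.001, -0.051, 0.999, 0.001]
contact_force: [-0.4, 1.1, 5.7]
gripper_width: 0.673
grasp_force: 43.4
```

```bash
python3 go.py .5699 .0534 .20 95.85
```

```text
t 18.7 tcp [0.4053 0.2871 0.09  ] ay 95.87 tilt [ 0.002  0.003 -1.   ] q7 1.14 F [-0.4  1.1  5.7] w 0.673
slide [-140.2 -249.  -110.3] roll 0.0
```

Call:
send_rows([
  [0,0,-15],
  [0,0,-40],
  [0,0,-70],
  [0,0,-100],
  [-10,-20,-115],
  [-30,-55,-115],
  [-48,-88,-115],
  [-68,-122,-115],
], roll=[0,0,0,0,0,0,0,0], claw=[0,0,0,0,0,0,0,0])

```text
t: 19.37
eef_pos: [0.4841, 0.17, 0.204]
tool_rot: [0.0, -0.052, 0.999, 0.0]
contact_force: [0.1, -0.0, -3.3]
gripper_width: 0.668
grasp_force: 44.3
```

```bash
python3 go.py .572 .055 .165 95.85
```

```text
t 19.37 tcp [0.4841 0.17   0.204 ] ay 95.95 tilt [ 0.     0.001 -1.   ] q7 1.37 F [ 0.1 -0.  -3.3] w 0.668
slide [ -75.5 -123.5   38.9] roll 0.1
```

Call:
send_rows([
  [-15,-25,0],
  [-30,-50,0],
  [-48,-78,0],
  [-62,-102,5],
  [-72,-118,15],
  [-75.5,-123.5,30],
  [-75.5,-123.5,38],
  [-75.5,-123.5,38],
], roll=[0,0,0,0,0,0,0,0], claw=[0,0,0,0,0,0,0,0])

```text
t: 20.03
eef_pos: [0.5698, 0.0559, 0.1633]
tool_rot: [-0.002, -0.051, 0.999, -0.0]
contact_force: [-1.5, 1.4, -4.2]
gripper_width: 0.671
grasp_force: 44.3
```

```bash
python3 look.py 5 >/dev/null; python3 go.py .572 .055 .097 95.85; python3 -c "
from h import *
t=cv2.imread('pics/top5.png');s=cv2.imread('pics/scene5.png')
a=cv2.resize(s[120:240,200:320],(600,600),interpolation=cv2.INTER_CUBIC);b=cv2.resize(t[130:220,230:260],(200,600),interpolation=cv2.INTER_CUBIC)
cv2.imwrite('pics/c5.png',np.clip(np.hstack([a,b])*1.4,0,255).astype(np.uint8))"
```

```text
t 20.13 tcp [0.571  0.0572 0.1651] ay 95.93 tilt [-0.002  0.    -1.   ] q7 1.7 F [ 0.6  0.4 -3.9] w 0.669
slide [-0.9 -2.3 68.1] roll 0.1
```

View pics/c5.png

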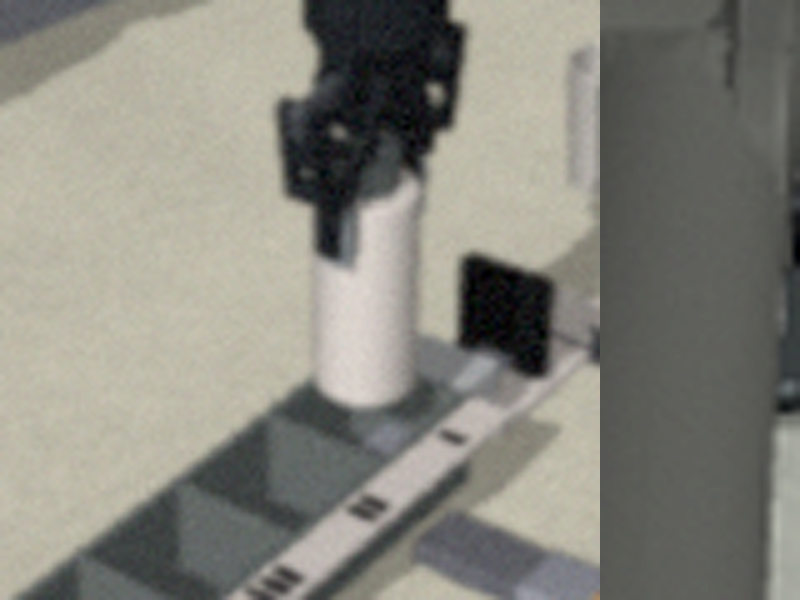

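The bottle hangs over pocket one with its base centre near crop (365,390). I'll check that against the pocket centre.

```bash
python3 -c "
from h import *
print(ray('scene',[[273,198]],.075))
s=cv2.imread('pics/scene5.png').max(2);print(s[190,255:292]);print(s[184:208,273])
for d in (-.029,0,.029): print(proj('scene',[.5698+d*.72,.0550+d*.69,.075]))
print('bottom low',proj('scene',[.5698+.019,.055-.022,.075]))"
```

```text
[[0.57753629 0.04736052]]
[137 133 138 134 134 136 132 124 131 137 147 147 151 158 156 155 156 153
 150 149 144 141 132 130 123 114 100  92  86  87  86  85  84  85  88  86
  84]
[152 152 153 154 153 153 150 152 152 149 151 149 150 151 153 150 143 103
  80  72  76  77  76  83]
[262.38237606 195.92591514]
[272.72196844 195.82062048]
[283.06248435 195.71531642]
bottom low [272.63307442 201.72655283]
```

Call:
send_rows([
  [0,-2,8],
  [0,-2,16],
  [0,-2,25],
  [0,-2,35],
  [0,-2,45],
  [0,-2,54],
  [0,-2,60],
  [0,-2,64],
], roll=[0,0,0,0,0,0,0,0], claw=[0,0,0,0,0,0,0,0])

```text
t: 20.8
eef_pos: [0.5717, 0.0541, 0.1]
tool_rot: [-0.001, -0.051, 0.999, -0.0]
contact_force: [0.4, -0.3, -4.4]
gripper_width: 0.667
grasp_force: 44.3
```

Call:
send_rows([
  [0,0,1.5],
  [0,0,3],
  [0,0,3],
  [0,0,3],
  [0,0,3],
  [0,0,3],
  [0,0,3],
  [0,0,3],
], roll=[0,0,0,0,0,0,0,0], claw=[0,0,0,0,0,0,0,0])

```text
t: 21.47
eef_pos: [0.5722, 0.0542, 0.0985]
tool_rot: [0.0, -0.051, 0.999, 0.0]
contact_force: [0.4, -0.8, -3.8]
gripper_width: 0.672
grasp_force: 44.3
```

Call:
send_rows([
  [0,0,0.7],
  [0,0,1.4],
  [0,0,2],
  [0,0,2.6],
  [0,0,3],
  [0,0,3],
  [0,0,3],
  [0,0,3],
], roll=[0,0,0,0,0,0,0,0], claw=[0,0,0,0,0,0,0,0])

```text
t: 22.13
eef_pos: [0.5728, 0.0543, 0.0961]
tool_rot: [0.001, -0.051, 0.999, 0.0]
contact_force: [-1.6, -0.4, 5.9]
gripper_width: 0.668
grasp_force: 44.8
```

Contact with the floor. Release and lift.

Call:
send_rows([
  [0,0,-0.5],
  [0,0,-0.5],
  [0,0,-0.5],
  [0,0,-0.5],
  [0,0,-0.5],
  [0,0,-0.5],
  [0,0,-0.5],
  [0,0,-15],
], roll=[0,0,0,0,0,0,0,0], claw=[1,1,1,1,1,1,1,1])

```text
t: 22.8
eef_pos: [0.5703, 0.0541, 0.1083]
tool_rot: [-0.002, -0.051, 0.999, -0.0]
contact_force: [0.1, -0.3, 0.4]
gripper_width: 1.006
grasp_force: 0.0
```

Call:
send_rows([
  [0,0,-20],
  [0,0,-50],
  [0,0,-85],
  [0,0,-120],
  [0,0,-135],
  [30,-10,-135],
  [60,-30,-135],
  [90,-60,-135],
], roll=[0,0,0,0,0,0,0,0], claw=[1,1,1,1,1,1,1,1])

```text
t: 23.47
eef_pos: [0.4884, -0.0126, 0.2453]
tool_rot: [0.0, -0.053, 0.999, 0.0]
contact_force: [0.9, -1.2, 0.1]
gripper_width: 0.997
grasp_force: 0.0
```

```bash
python3 look.py 6; python3 go.py .376 -.281 .23 95.85; python3 -c "
from h import *
t=cv2.imread('pics/top6.png');s=cv2.imread('pics/scene6.png')
a=cv2.resize(s[100:250,100:330],(800,522),interpolation=cv2.INTER_CUBIC)
cv2.imwrite('pics/c6.png',np.clip(a*1.3,0,255).astype(np.uint8))"
```

```text
top jar 381.5 px [358.2 233.3] x 345.8 406.3 y -312.3 -235.9
scene jar 325.0 px [128.9 217.6] x 355.2 441.0 y -322.9 -256.3
t 23.57 tcp [ 0.4851 -0.0195  0.2451] ay 95.44 tilt [-0.002  0.    -1.   ] q7 1.69 F [ 0.5 -0.6  0.2] w 1.001
slide [ 133.3 -250.    15.3] roll -0.4
```

View pics/c6.png

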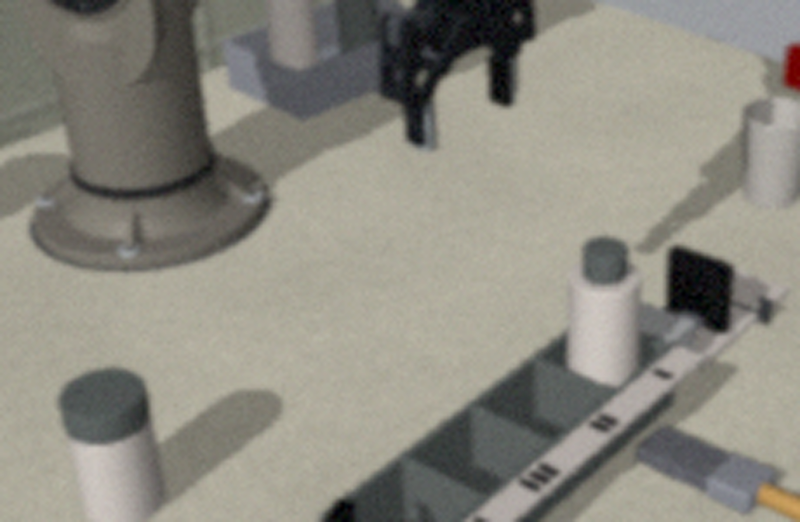

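The tall bottle stands upright in pocket one at crop (605,320). The jar lid's top centre is near crop (105,394), which I'll ray-check.

```bash
python3 -c "
from h import *
print(ray('scene',[[130.2,213.3]],.105)); 
t=cv2.imread('pics/top6.png').max(2);u,v=proj('top',[.376,-.281,.105]);print(u,v);print(t[233,340:376]);print(t[216:250,361])
s=cv2.imread('pics/scene6.png').max(2);print(s[213,112:148]);print(s[200:232,130])
for p in([.376,-.281],[.376,-.276]): print(proj('scene',[*p,.105]),proj('top',[*p,.105]))"
```

```text
[[ 0.38692103 -0.28285478]]
360.72171894955557 232.91510290624262
[ 92  91  90  90  94  89  63  49  53  49  31  41  63  60  60  60  60  60
  58  60  59  60  61  60  59  60  60  61  59  59  56  74 109 118 120 123]
[119 118 120 120 118 120  90  60  59  60  59  58  60  60  60  59  60  60
  59  59  59  59  60  60  60  60  53  90 118 123 123 122 122 119]
[131 132 133 130 117  93  71  65  63  65  64  67  63  67  63  68  67  65
  60  67  65  66  65  61  64  64  63  63  57  61  89 114 132 134 132 131]
[131 129 131 132 127 109  80  69  69  65  66  63  63  60  67  66  64  68
  68  69  69  67  68  69  69  70  75  95 140 151 149 151]
[128.43905425 211.25932023] [360.72171895 232.91510291]
[130.13519841 210.41485268] [359.07177616 232.96328344]
```

Call:
send_rows([
  [13,-25,0],
  [26,-50,0],
  [39,-75,0],
  [53,-100,0],
  [66,-125,0],
  [80,-150,0],
  [93,-175,0],
  [106,-200,0],
], roll=[0,0,0,0,0,0,0,0], claw=[1,1,1,1,1,1,1,1])

```text
t: 24.23
eef_pos: [0.4037, -0.2251, 0.2455]
tool_rot: [0.0, -0.051, 0.999, 0.0]
contact_force: [0.6, 0.0, -0.1]
gripper_width: 1.002
grasp_force: 0.0
```

```bash
python3 go.py .379 -.281 .16 95.85 .379 -.281 .074 95.85
```

```text
t 24.23 tcp [ 0.4037 -0.2251  0.2455] ay 95.85 tilt [ 0.001  0.    -1.   ] q7 2.16 F [ 0.6  0.  -0.1] w 1.002
slide [ 30.4 -53.1  85.5] roll -0.0
slide [ 30.4 -53.2 171.5] roll -0.0
```

Call:
send_rows([
  [10,-18,10],
  [20,-36,30],
  [29,-50,55],
  [29,-50,80],
  [29,-50,85],
  [29,-50,85],
  [29,-50,85],
  [29,-50,85],
], roll=[0,0,0,0,0,0,0,0], claw=[1,1,1,1,1,1,1,1])

```text
t: 24.9
eef_pos: [0.3817, -0.2766, 0.1615]
tool_rot: [0.001, -0.052, 0.999, -0.0]
contact_force: [-0.4, 0.6, -0.1]
gripper_width: 1.001
grasp_force: 0.0
```

```bash
python3 go.py .379 -.281 .074 95.85
```

```text
t 24.9 tcp [ 0.3817 -0.2766  0.1615] ay 95.92 tilt [ 0.002 -0.001 -1.   ] q7 2.46 F [-0.4  0.6 -0.1] w 1.001
slide [ 3.3 -4.  87.5] roll 0.1
```

Call:
send_rows([
  [2,-3,12],
  [3,-4,25],
  [3,-4,40],
  [3,-4,55],
  [3,-4,70],
  [3,-4,82],
  [3,-4,87],
  [3,-4,87],
], roll=[0,0,0,0,0,0,0,0], claw=[1,1,1,1,1,1,1,1])

```text
t: 25.57
eef_pos: [0.3785, -0.2805, 0.0735]
tool_rot: [0.0, -0.052, 0.999, 0.0]
contact_force: [-0.1, 0.5, -0.1]
gripper_width: 1.001
grasp_force: 0.0
```

Call:
send_rows([
  [0,0,0],
  [0,0,0],
  [0,0,0],
  [0,0,0],
  [0,0,0],
  [0,0,0],
  [0,0,0],
  [0,0,0],
], roll=[0,0,0,0,0,0,0,0], claw=[0,0,0,0,0,0,0,0], force=45)

```text
t: 26.23
eef_pos: [0.3788, -0.2813, 0.0746]
tool_rot: [0.001, -0.051, 0.999, -0.0]
contact_force: [-0.5, 1.8, 5.8]
gripper_width: 0.72
grasp_force: 47.9
```

```bash
python3 go.py .5860 -.1058 .2 95.85
```

```text
t 26.23 tcp [ 0.3788 -0.2813  0.0746] ay 95.87 tilt [ 0.002 -0.001 -1.   ] q7 2.62 F [-0.5  1.8  5.8] w 0.72
slide [-224.3  153.3 -125. ] roll 0.0
```

Call:
send_rows([
  [0,0,-15],
  [0,0,-40],
  [0,0,-70],
  [-15,10,-100],
  [-40,27,-115],
  [-70,48,-115],
  [-100,68,-115],
  [-130,89,-115],
], roll=[0,0,0,0,0,0,0,0], claw=[0,0,0,0,0,0,0,0])

```text
t: 26.9
eef_pos: [0.4993, -0.1777, 0.1894]
tool_rot: [0.001, -0.051, 0.999, 0.0]
contact_force: [0.3, -0.3, -3.5]
gripper_width: 0.725
grasp_force: 51.3
```

Call:
send_rows([
  [-30,20,0],
  [-58,40,0],
  [-78,54,5],
  [-90,61,15],
  [-94,64,25],
  [-94,64,35],
  [-94,64,40],
  [-94,64,40],
], roll=[0,0,0,0,0,0,0,0], claw=[0,0,0,0,0,0,0,0])

```text
t: 27.57
eef_pos: [0.5827, -0.1071, 0.1469]
tool_rot: [-0.002, -0.05, 0.999, -0.0]
contact_force: [0.3, 0.5, -2.6]
gripper_width: 0.722
grasp_force: 51.2
```

```bash
python3 look.py 7 >/dev/null; python3 go.py .5861 -.105 .081 95.85; python3 -c "
from h import *
s=cv2.imread('pics/scene7.png')
a=cv2.resize(s[130:250,170:330],(800,600),interpolation=cv2.INTER_CUBIC)
cv2.imwrite('pics/c7.png',np.clip(a*1.4,0,255).astype(np.uint8))
for z in(.075,.08): print(proj('scene',[.5861,-.1055,z]),'low',proj('scene',[.5861+.0215,-.1055-.0224,z]))"
```

```text
t 27.67 tcp [ 0.5841 -0.1072  0.1484] ay 95.72 tilt [-0.001 -0.    -1.   ] q7 2.1 F [ 1.1 -0.4 -3.8] w 0.724
slide [-2.3  2.  67.4] roll -0.1
[235.90053507 224.02384333] low [235.54476383 231.67619694]
[235.83807312 222.46180146] low [235.47981387 230.09583073]
```

View pics/c7.png

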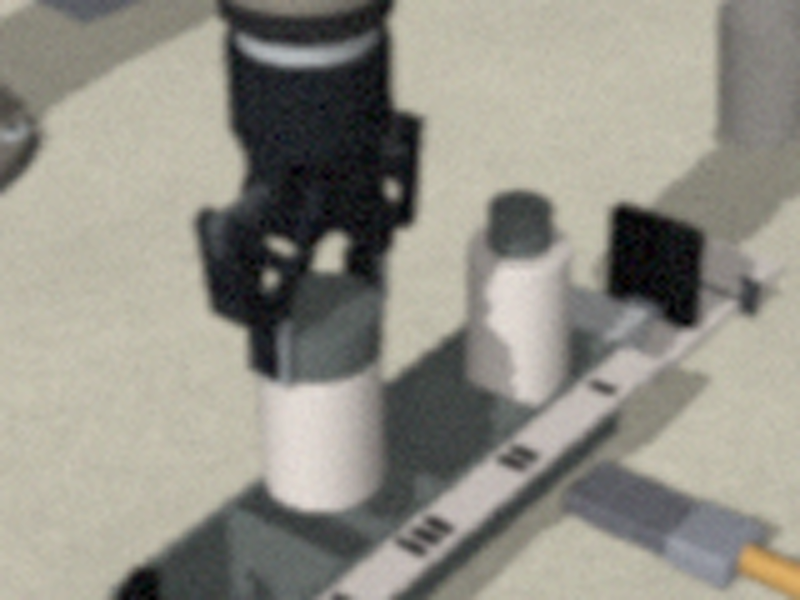

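The jar hangs over pocket three with its base centred at crop (325,485), about 2 mm from the target. I'll correct that and lower.

Call:
send_rows([
  [-2,1.5,8],
  [-2,1.5,16],
  [-2,1.5,25],
  [-2,1.5,35],
  [-2,1.5,45],
  [-2,1.5,54],
  [-2,1.5,60],
  [-2,1.5,63],
], roll=[0,0,0,0,0,0,0,0], claw=[0,0,0,0,0,0,0,0])

```text
t: 28.33
eef_pos: [0.5863, -0.104, 0.0839]
tool_rot: [-0.001, -0.051, 0.999, 0.0]
contact_force: [-0.1, 0.2, -3.9]
gripper_width: 0.72
grasp_force: 51.2
```

Call:
send_rows([
  [0,0,0.7],
  [0,0,1.4],
  [0,0,2.1],
  [0,0,2.8],
  [0,0,3.4],
  [0,0,4],
  [0,0,4],
  [0,0,4],
], roll=[0,0,0,0,0,0,0,0], claw=[0,0,0,0,0,0,0,0])

```text
t: 29.0
eef_pos: [0.587, -0.1041, 0.0814]
tool_rot: [0.0, -0.051, 0.999, 0.0]
contact_force: [-0.8, 0.5, -3.3]
gripper_width: 0.722
grasp_force: 51.2
```

Call:
send_rows([
  [0,0,0.5],
  [0,0,1],
  [0,0,1.5],
  [0,0,2],
  [0,0,2],
  [0,0,2],
  [0,0,2],
  [0,0,2],
], roll=[0,0,0,0,0,0,0,0], claw=[0,0,0,0,0,0,0,0])

```text
t: 29.67
eef_pos: [0.5873, -0.1041, 0.0807]
tool_rot: [0.0, -0.051, 0.999, 0.0]
contact_force: [-3.6, 1.9, 11.4]
gripper_width: 0.725
grasp_force: 52.7
```

Seated. Release, lift, and head for the gauge.

Call:
send_rows([
  [0,0,-0.5],
  [0,0,-1],
  [0,0,-1],
  [0,0,-1],
  [0,0,-1],
  [0,0,-1],
  [0,0,-1],
  [0,0,-15],
], roll=[0,0,0,0,0,0,0,0], claw=[1,1,1,1,1,1,1,1])

```text
t: 30.33
eef_pos: [0.5852, -0.1036, 0.0925]
tool_rot: [-0.002, -0.051, 0.999, 0.0]
contact_force: [-0.4, 0.5, -0.3]
gripper_width: 0.998
grasp_force: 0.0
```

Call:
send_rows([
  [0,0,-20],
  [0,0,-50],
  [0,0,-85],
  [0,0,-120],
  [20,0,-150],
  [50,0,-150],
  [85,0,-150],
  [120,0,-150],
], roll=[0,0,0,0,0,0,0,0], claw=[1,1,1,1,1,1,1,0.4])

```text
t: 31.0
eef_pos: [0.4666, -0.1169, 0.2453]
tool_rot: [0.001, -0.051, 0.999, -0.0]
contact_force: [-0.6, -0.6, 0.4]
gripper_width: 0.882
grasp_force: 0.0
```

```bash
python3 look.py 8 >/dev/null; python3 go.py .5535 .1985 .2 95.6; python3 -c "
from h import *
s=cv2.imread('pics/scene8.png');t=cv2.imread('pics/top8.png')
a=cv2.resize(s[130:280,170:330],(427,400),interpolation=cv2.INTER_CUBIC);b=cv2.resize(t[140:240,160:260],(350,400),interpolation=cv2.INTER_CUBIC)
b=cv2.resize(t[120:235,225:365],(370,400),interpolation=cv2.INTER_CUBIC)
cv2.imwrite('pics/c8.png',np.clip(np.hstack([a,b])*1.4,0,255).astype(np.uint8))"
```

```text
t 31.1 tcp [ 0.4619 -0.1178  0.2443] ay 95.62 tilt [-0.003  0.004 -1.   ] q7 1.94 F [-0.4 -0.2 -0.7] w 0.722
slide [-122.2  305.6   45.3] roll 0.0
```

View pics/c8.png

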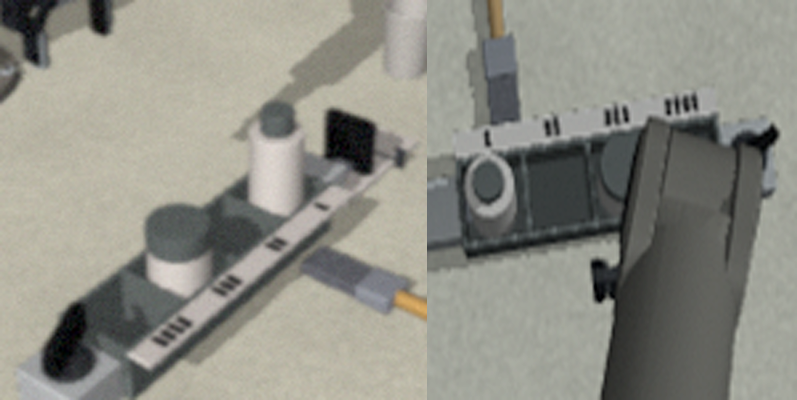

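Both toiletries stand upright, in pockets one and three: crop (277,160) and (180,250). Now the second proof pull.

Call:
send_rows([
  [-14,35,0],
  [-28,70,0],
  [-42,105,0],
  [-56,140,0],
  [-70,175,0],
  [-84,210,0],
  [-98,245,0],
  [-112,280,0],
], roll=[0,0,0,0,0,0,0,0], claw=[0.4,0.4,0.4,0.4,0.4,0.4,0.4,0.4])

```text
t: 31.77
eef_pos: [0.5511, 0.1757, 0.2452]
tool_rot: [0.0, -0.051, 0.999, 0.0]
contact_force: [0.5, -0.3, 0.5]
gripper_width: 0.399
grasp_force: 0.0
```

Call:
send_rows([
  [-5,13,10],
  [-10,24,35],
  [-10,24,65],
  [-10,24,90],
  [-10,24,110],
  [-10,24,125],
  [-10,24,132],
  [-10,24,132],
], roll=[0,0,0,0,0,0,0,0], claw=[0.4,0.4,0.4,0.4,0.4,0.4,0.4,0.4])

```text
t: 32.43
eef_pos: [0.5573, 0.1981, 0.1111]
tool_rot: [-0.001, -0.051, 0.999, -0.001]
contact_force: [0.7, 0.0, 0.9]
gripper_width: 0.399
grasp_force: 0.0
```

```bash
python3 go.py .5535 .1985 .052 95.6
```

```text
t 32.43 tcp [0.5573 0.1981 0.1111] ay 95.85 tilt [-0.002 -0.001 -1.   ] q7 1.55 F [0.7 0.  0.9] w 0.399
slide [ 3.6  0.8 59.1] roll 0.3
```

Call:
send_rows([
  [2,0.5,12],
  [3.5,0.5,24],
  [3.5,0.5,36],
  [3.5,0.5,48],
  [3.5,0.5,59],
  [3.5,0.5,59],
  [3.5,0.5,59],
  [3.5,0.5,59],
], roll=[0,0,0,0,0,0,0,0], claw=[0.4,0.4,0.4,0.4,0.4,0.4,0.4,0], force=60)

```text
t: 33.1
eef_pos: [0.5547, 0.1986, 0.0535]
tool_rot: [0.0, -0.051, 0.999, 0.0]
contact_force: [-0.5, -0.7, -0.5]
gripper_width: 0.275
grasp_force: 0.0
```

Call:
send_rows([
  [0,0,0],
  [0,0,0],
  [0,0,0],
  [0,0,0],
  [0,0,0],
  [0,0,0],
  [0,0,0],
  [0,0,0],
], roll=[0,0,0,0,0,0,0,0], claw=[0,0,0,0,0,0,0,0])

```text
t: 33.77
eef_pos: [0.5548, 0.1997, 0.054]
tool_rot: [0.001, -0.051, 0.999, 0.001]
contact_force: [-1.4, 5.0, 5.8]
gripper_width: 0.15
grasp_force: 60.2
```

Call:
send_rows([
  [0,4,0],
  [0,8,0],
  [0,13,0],
  [0,18,0],
  [0,23,0],
  [0,28,0],
  [0,32,0],
  [0,35,0],
], roll=[0,0,0,0,0,0,0,0], claw=[0,0,0,0,0,0,0,0])

```text
t: 34.43
eef_pos: [0.5517, 0.2298, 0.0539]
tool_rot: [0.0, -0.05, 0.999, -0.002]
contact_force: [-0.1, -6.9, 9.0]
gripper_width: 0.154
grasp_force: 60.8
```

Call:
send_rows([
  [0,3,0],
  [0,6,0],
  [0,8,0],
  [0,10,0],
  [0,12,0],
  [0,12,0],
  [0,12,0],
  [0,12,0],
], roll=[0,0,0,0,0,0,0,0], claw=[0,0,0,0,0,0,0,0])

```text
t: 35.1
eef_pos: [0.5506, 0.2406, 0.054]
tool_rot: [0.0, -0.05, 0.999, -0.002]
contact_force: [-1.2, -7.8, 9.9]
gripper_width: 0.153
grasp_force: 60.8
```

Call:
send_rows([
  [0,2,0],
  [0,4,0],
  [0,6,0],
  [0,8,0],
  [0,8.6,0],
  [0,8.6,0],
  [0,8.6,0],
  [0,8.6,0],
], roll=[0,0,0,0,0,0,0,0], claw=[0,0,0,0,0,0,0,0])

```text
t: 35.77
eef_pos: [0.5497, 0.2487, 0.0539]
tool_rot: [0.0, -0.049, 0.999, -0.002]
contact_force: [-0.4, -8.5, 8.2]
gripper_width: 0.151
grasp_force: 60.9
```

Call:
send_rows([
  [0,0,0],
  [0,0,0],
  [0,0,0],
  [0,0,0],
  [0,0,0],
  [0,0,0],
  [0,0,0],
  [0,0,0],
], roll=[0,0,0,0,0,0,0,0], claw=[0,0,0,0,0,0,0,0])

```text
t: 36.43
eef_pos: [0.5498, 0.2487, 0.0539]
tool_rot: [0.0, -0.049, 0.999, -0.002]
contact_force: [-0.8, -9.0, 9.7]
gripper_width: 0.151
grasp_force: 60.9
```

Call:
send_rows([
  [0,0,0],
  [0,0,0],
  [0,1,0],
  [0,2,0],
  [0,2,0],
  [0,2,0],
  [0,2,0],
  [0,2,0],
], roll=[0,0,0,0,0,0,0,0], claw=[0,0,0,0,0,0,0,0])

```text
t: 37.1
eef_pos: [0.5495, 0.2506, 0.0539]
tool_rot: [0.0, -0.049, 0.999, -0.003]
contact_force: [-1.2, -8.4, 9.9]
gripper_width: 0.151
grasp_force: 61.0
```

Call:
send_rows([
  [0,0,0],
  [0,0,0],
  [0,0,0],
  [0,0,0],
  [0,-3,0],
  [0,-7,0],
  [0,-11,0],
  [0,-15,0],
], roll=[0,0,0,0,0,0,0,0], claw=[0,0,0,0,0,0,0,0])

```text
t: 37.77
eef_pos: [0.551, 0.2361, 0.0539]
tool_rot: [0.0, -0.05, 0.999, -0.002]
contact_force: [-0.9, -6.9, 8.4]
gripper_width: 0.153
grasp_force: 60.8
```

Call:
send_rows([
  [0,-5,0],
  [0,-10,0],
  [0,-15,0],
  [0,-20,0],
  [0,-25,0],
  [0,-30,0],
  [0,-34,0],
  [0,-37,0],
], roll=[0,0,0,0,0,0,0,0], claw=[0,0,0,0,0,0,0,0])

```text
t: 38.43
eef_pos: [0.5547, 0.2008, 0.054]
tool_rot: [0.001, -0.05, 0.999, -0.001]
contact_force: [-1.8, -3.7, 6.2]
gripper_width: 0.156
grasp_force: 60.6
```

Call:
send_rows([
  [0,-2,0],
  [0,-4,0],
  [0,-5,0],
  [0,-5,0],
  [0,-5,0],
  [0,-5,0],
  [0,-5,0],
  [0,-5,0],
], roll=[0,0,0,0,0,0,0,0], claw=[0,0,0,0,0,0,0,0])

```text
t: 39.1
eef_pos: [0.5548, 0.1997, 0.0539]
tool_rot: [0.001, -0.051, 0.999, 0.0]
contact_force: [-0.7, 3.5, 5.6]
gripper_width: 0.15
grasp_force: 60.4
```

Home. Release, lift clear of the rack and check.

Call:
send_rows([
  [0,0,0],
  [0,0,0],
  [0,0,0],
  [0,0,0],
  [0,0,-15],
  [0,0,-40],
  [0,0,-75],
  [0,0,-110],
], roll=[0,0,0,0,0,0,0,0], claw=[0.4,0.4,0.4,0.4,0.4,0.4,0.4,0.4])

```text
t: 39.77
eef_pos: [0.5535, 0.1983, 0.1636]
tool_rot: [-0.001, -0.051, 0.999, -0.001]
contact_force: [0.2, 0.8, 0.3]
gripper_width: 0.403
grasp_force: 0.0
```

Call:
send_rows([
  [0,0,-35],
  [0,0,-70],
  [0,0,-90],
  [30,0,-90],
  [60,0,-90],
  [90,0,-90],
  [90,0,-90],
  [90,0,-90],
], roll=[0,0,0,0,0,0,0,0], claw=[0.4,0.4,0.4,0.4,0.4,0.4,0.4,0.4])

```text
t: 40.43
eef_pos: [0.4634, 0.1898, 0.2533]
tool_rot: [-0.0, -0.052, 0.999, 0.001]
contact_force: [0.0, 0.5, 0.3]
gripper_width: 0.4
grasp_force: 0.0
```

```bash
python3 look.py 9 >/dev/null; python3 go.py; python3 -c "
from h import *
s=cv2.imread('pics/scene9.png');t=cv2.imread('pics/top9.png')
a=cv2.resize(s[130:300,170:350],(424,400),interpolation=cv2.INTER_CUBIC);b=cv2.resize(t[120:240,225:337],(373,400),interpolation=cv2.INTER_CUBIC)
cv2.imwrite('pics/c9.png',np.clip(np.hstack([a,b])*1.4,0,255).astype(np.uint8))"
```

```text
t 40.53 tcp [0.4654 0.1901 0.2536] ay 95.85 tilt [ 0.001  0.    -1.   ] q7 1.3 F [ 0.3 -0.4 -0.5] w 0.401
```

View pics/c9.png

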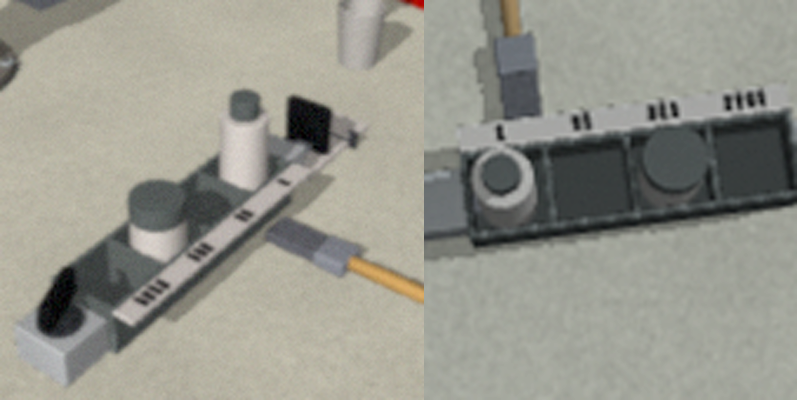

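The tall bottle stands in pocket one at (245,150) and the jar in pocket three at (157,215). The gauge is home, the knob is over, and the gripper is clear.

```bash
python3 -c "
from station import bot
print(bot.hand_in())"
```

```text
the job is handed in; nothing more can be done
None
```

I handed the job in with every step carried out, though hand-in returned no verdict: the clamp knob is clicked over, both proof pulls were held at the set pointer and eased home, the tall bottle is upright in pocket one and the jar in pocket three (no square bottle or can was on the counter), and the mug, soap dish and brush were not touched.

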